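# Put away the strays on the titration bench

### The arm

A 6-joint arm with a two-finger parallel gripper is mounted at the origin on the work surface. World frame = base frame: x ahead of the robot, y to its left, z up, the work surface at z = 0. Lengths are in m, angles in degrees, forces in N, time in s.
With the tool pointing down it reaches from about 0.3 to 0.75 m from the base axis. Payload 8.5 kg.
Tool frame: the origin (TCP) lies on the centre line of the jaws, within the pads' length; the fingertips stand 19 mm ahead of it and the grasp point (between the pads) is the TCP; z points along the fingers, x is the direction in which the jaws open and shut, and the axes are right-handed (so a half turn about z gives the same grasp; the last joint's range is limited). The gripper opens to 85 mm and grips with 20 to 120 N. Pads are 22 mm wide; open, the fingers measure 114 mm over their backs; the gripper's body (76 mm by 85 mm) begins 54 mm behind the grasp point. The pads swing forward as they close: fully open they stand 13 mm farther back than shut.
Start: joints at [-78.913, 21.807, 74.336, -0, 83.858, -12.336], TCP at [0.219, -0.505, 0.217] pointing down, gripper open.
Joint ranges: [-178.18, 178.18], [-50.72, 133.34], [12.68, 142.11], [-81.47, 261.47], [9.98, 163.14], [-165.26, 165.26]. Speed limits (degrees/s): [136.94, 136.94, 180, 180, 180, 180].

### API

Orientations are given as a 3x3 rotation matrix whose columns are the frame's x, y, z axes.
In Python, from rig import env, cams, order gives the robot as it stands.
- The arm moves only by the tool step_arm, never from a script. Its argument "steps" is a list of rows, each an object with "xyz": the shift along the tool's x, y, z normalised to -1 to 1, where 1 is 0.04 m, a list of three; "turn": the turn, a rotation vector about the tool's x, y, z normalised to -1 to 1, where 1 is 0.08 rad, a list of three; "gripper": the gripper command: -1 is shut, 1 is fully open, values between are in proportion. A call has 1 to 20 rows; each row shifts and turns the commanded pose from where the row before left it, along the tool's axes as they then stand; what a row does not reach is not made up. A row lasts 1/12 s, in which the tool goes at most 41.7 mm and 7.16 degrees, less where a joint would pass 70% of its speed; a pose out of reach is approached as far as the arm can. A call with a number of a shift or a turn outside -1 to 1 is refused whole. A call with a gripper value outside its range is refused whole. The fingers move at their own pace and stop on an object; "squeeze" is the grip in N (left out, the last holds). Time passes only in rows, so rows that do not move let the fingers close. It gives the time, the measured TCP pose, the force and the opening at its end, in the units of the state.
- env.observe(): the state, without advancing time (a new reading comes with each control period).
- cams.get_image(name): name is "side" or "top" or "wrist"; returns (picture, depth): 480x640x3 uint8, red, green, blue; 480x640 float32, m along the optical axis (not along the pixel's ray), 0 where there is no reading.
- cams.camera_info(name): a dict with "fx", "fy", "cx", "cy" (pixels), "k1" (the pictures are not rectified: a ray, as slopes to the right and down, at radius r is drawn at 1 + k1 r^2 times it, then the intrinsics apply), "extrinsics" (4x4, takes a point from camera to world coordinates). Camera axes: x right, y down, z forward; pixel columns grow to the right and rows downward; lengths in m; the calibration is good to about 2 mm. A picture is of the moment at which its call begins: read the wrist's pose just before it. camera_info takes no time and is no camera call; for the wrist camera it gives the pose at the moment of the call.
- order.close_job(): hands the job in, once; it reports no verdict.
The state is a dict: "time_s": time; "q": joint angles; "qvel": joint speeds; "joint_efforts": joint torques, N m; "position": TCP position; "tool_rot": TCP orientation; "ft_force": force on the tool from outside, world axes, zero at the start; "wrist_torque": the same for the moment, N m; "grip_width": finger opening in m.
Only numpy, scipy, OpenCV 4.12 (cv2) and the standard library are available. Lean on these libraries where they do the work, as an engineer would, in place of code of your own. Each camera call takes 0.05 s, during which the arm holds its last target. There are 200 camera calls.

### The job

Clear the titration bench by putting each stray with its kind: stand the two capped amber bottles upright in the white two-bay rack, one to a bay, stand both porcelain crucibles upright on the floor of the shallow steel tray, and put the rubber stopper in the grey bin. Set the bottles and crucibles down without dropping them or knocking them over, and leave the conical flask and the beaker standing where they are.

Things in the scene. Friction and masses are not known exactly. Their poses are not given: they have to be found in the camera images.
- bottle_large: larger amber glass reagent bottle, round, capped, paper label: body 46 mm diameter up to 72 mm, sloping shoulder, black cap 28 mm diameter and some 20 mm tall at the top, 100 mm tall over all; about 160 g, loose, standing. Origin at the centre of its underside, z up.
- bottle_small: smaller amber glass reagent bottle, round, capped, paper label: body 36 mm diameter up to 52 mm, sloping shoulder, black cap 24 mm diameter and some 18 mm tall at the top, 76 mm tall over all; about 90 g, loose, standing. Origin at the centre of its underside, z up.
- crucible_tall: tall-form white porcelain crucible, an open cup: 46 mm diameter at the rim, narrowing to 30 mm at the foot, 45 mm tall, 3 mm wall; about 60 g, loose, standing. Origin at the centre of its underside, z up.
- crucible_low: low-form white porcelain crucible, an open cup: 60 mm diameter at the rim, narrowing to 38 mm at the foot, 34 mm tall, 3 mm wall; about 60 g, loose, standing. Origin at the centre of its underside, z up.
- stopper: solid dark rubber bottle stopper, a plug 48 mm diameter at the top, 41 mm at the bottom, 36 mm tall; about 80 g, loose, standing. Origin at the centre of its underside, z up.
- rack: white plastic bottle rack with two square bays side by side along its y axis, a small lug at either end; 78 (x) x 152 (y) x 20 mm tall (lugs add 10 mm at each y end), fixed to the bench. Each bay is 70 x 70 mm inside, its centre 37 mm from the origin along +y or -y; 4 mm outer walls 20 mm tall and one 4 mm dividing wall 18 mm tall; the bays' floor is 4 mm above the origin. Origin at the centre of its underside, z up.
- tray: shallow stainless-steel instrument tray, 150 (x) x 130 (y) mm, rolled rim 13.5 mm tall and 5 mm thick; inside 144 x 124 mm, floor 2 mm above the origin; fixed to the bench. Origin at the centre of its underside, z up.
- bin: grey plastic stock bin, open on top, one undivided well, white label on its -x face: 130 (x) x 105 (y) mm, walls 3 mm thick and 38 mm tall; inside 124 x 99 mm, floor 3 mm above the origin; fixed to the bench. Origin at the centre of its underside, z up.
- flask: clear glass conical flask, a bystander: 64 mm diameter at the base, tapering to a 24 mm neck with a 31 mm lip, 104 mm tall; about 100 g, loose, standing. Origin at the centre of its underside, z up.
- beaker: clear glass beaker, a bystander: 52 mm diameter, 68 mm tall, open; about 80 g, loose, standing. Origin at the centre of its underside, z up.

How it is judged (in metres and radians):
At the end, for the whole second after the job is handed in: Both amber bottles stand on the rack's floor, one in each bay, and both crucibles on the tray's floor inside its rim, base within 4 mm of that floor's height and leaning less than 7 degrees; the stopper lies or stands wholly down in the bin, any way up; all five are released and at rest (x of bottle_large in the frame of rack between -0.035 and 0.035 m and y of bottle_large in the frame of rack between -0.072 and 0.072 m and z of bottle_large in the frame of rack between 0 and 0.009 m and angle between each of bottle_large, bottle_small, crucible_tall, crucible_low's own z axis and vertical below 0.12 rad and linear speed of each of bottle_large, bottle_small, crucible_tall, crucible_low, stopper below 0.02 m/s and angular speed of each of bottle_large, bottle_small, crucible_tall, crucible_low, stopper below 0.2 rad/s and x of bottle_small in the frame of rack between -0.035 and 0.035 m and y of bottle_small in the frame of rack between -0.072 and 0.072 m and z of bottle_small in the frame of rack between 0 and 0.009 m and x of crucible_tall in the frame of tray between -0.07 and 0.07 m and y of crucible_tall in the frame of tray between -0.06 and 0.06 m and z of crucible_tall in the frame of tray between -0.001 and 0.006 m and x of crucible_low in the frame of tray between -0.07 and 0.07 m and y of crucible_low in the frame of tray between -0.06 and 0.06 m and z of crucible_low in the frame of tray between -0.001 and 0.006 m and x of stopper in the frame of bin between -0.062 and 0.062 m and y of stopper in the frame of bin between -0.0495 and 0.0495 m and z of stopper in the frame of bin between 0 and 0.0405 m and ((y of bottle_large in the frame of rack above 0.004 m and y of bottle_small in the frame of rack below -0.004 m) or (y of bottle_large in the frame of rack below -0.004 m and y of bottle_small in the frame of rack above 0.004 m))); the robot touches nothing.
It fails at once if an amber bottle is dropped (moves faster than 0.6 m/s, a fall of some 20 mm, with no finger on it) or knocked over (leans more than 45 degrees) ((linear speed of bottle_large above 0.6 m/s and contact force between the fingers and bottle_large below 0.01 N) or angle between any of bottle_large, bottle_small's own z axis and vertical above 0.785 rad or (linear speed of bottle_small above 0.6 m/s and contact force between the fingers and bottle_small below 0.01 N)).
It fails at once if a crucible is dropped (moves faster than 0.6 m/s, a fall of some 20 mm, with no finger on it) or knocked over (leans more than 45 degrees) ((linear speed of crucible_tall above 0.6 m/s and contact force between the fingers and crucible_tall below 0.01 N) or angle between any of crucible_tall, crucible_low's own z axis and vertical above 0.785 rad or (linear speed of crucible_low above 0.6 m/s and contact force between the fingers and crucible_low below 0.01 N)).
It fails at once if the conical flask is pushed more than 20 mm from where it stood, or tipped more than 0.3 rad (distance of flask from where it was at the start of the episode above 0.02 m or angle between flask's own z axis and vertical above 0.3 rad).
It fails at once if the beaker is pushed more than 20 mm from where it stood, or tipped more than 0.3 rad (distance of beaker from where it was at the start of the episode above 0.02 m or angle between beaker's own z axis and vertical above 0.3 rad).
It also fails if it takes over 120 s, if anything falls off the work surface, if the arm or the gripper's body presses on something with over 40 N, if the wrist force passes 120 N, or if a joint passes its speed limit or range.

## Working session

There is one attempt and no reset: what is moved stays moved. The work goes in short steps, Python scripts to look and compute and a tool call to move; the robot and the scene stay as the last step left them, time stands still between calls to the robot, and variables do not carry over. Pictures are saved under pics/ and viewed, about 12 in all and at most 16, crops included, and the job is handed in when it is done.

Besides the shell and the picture viewer there is one more tool, called by a JSON object that holds its "api" and its "payload". step_arm: Moves the arm, as the interface text tells. Scaled input: -1 to 1 covers 0.04 m each way for a shift and 0.08 rad each way for a turn. Its arguments: {"type":"object","properties":{"steps":{"type":"array"},"squeeze":{"type":"number"}},"required":["steps"]}

```bash
mkdir -p pics
cat > h.py <<'E'
import numpy as np, cv2
from rig import env,cams,order
def grab(n,f=None):
    i=cams.camera_info(n); im,d=cams.get_image(n)
    if f: cv2.imwrite('pics/'+f,im[:,:,::-1])
    return im,d,i
def rays(i,uv):
    uv=np.atleast_2d(uv).astype(float)
    K=np.array([[i['fx'],0,i['cx']],[0,i['fy'],i['cy']],[0,0,1]])
    s=cv2.undistortPoints(uv[:,None],K,np.array([i['k1'],0,0,0.]))[:,0]
    return np.c_[s,np.ones(len(s))]
def onplane(i,uv,z):
    E=np.array(i['extrinsics']); r=rays(i,uv)@E[:3,:3].T; o=E[:3,3]
    return o+r*((z-o[2])/r[:,2])[:,None]
def cloud(d,i):
    v,u=np.mgrid[0:480,0:640]; E=np.array(i['extrinsics'])
    p=rays(i,np.c_[u.ravel(),v.ravel()])*d.reshape(-1,1)
    return (p@E[:3,:3].T+E[:3,3]).reshape(480,640,3)
E
python3 - <<'E'
from h import *
np.set_printoptions(precision=4,suppress=True)
for n in('top','side'):
    im,d,i=grab(n,n+'.png'); print(n,i); np.savez(n,im=im,d=d)
print(env.observe())
E
```

```text
top {'fx': 591.0845447847853, 'fy': 591.0845447847853, 'cx': 326.3138078566433, 'cy': 249.78074921976153, 'k1': 0.0030320491849672344, 'extrinsics': array([[ 0.0088, -0.9978,  0.0655,  0.4449],
       [-0.9999, -0.0082,  0.0091,  0.0118],
       [-0.0085, -0.0656, -0.9978,  1.303 ],
       [ 0.    ,  0.    ,  0.    ,  1.    ]])}
side {'fx': 488.3207898608183, 'fy': 488.3207898608183, 'cx': 314.9531913156958, 'cy': 242.09157235135905, 'k1': -0.05189244237269184, 'extrinsics': array([[-0.8492, -0.3322,  0.4104,  0.1486],
       [-0.5279,  0.5518, -0.6457,  0.6304],
       [-0.0119, -0.765 , -0.644 ,  0.6631],
       [ 0.    ,  0.    ,  0.    ,  1.    ]])}
{'time_s': 0.1, 'q': array([-78.9131,  21.8384,  74.3798,  -0.0002,  83.8573, -12.335 ]), 'qvel': array([-0.0422, -0.1079, -0.0956, -0.0442, -0.0543,  0.0611]), 'joint_efforts': array([  0.004 , -44.9221, -23.1655,  -0.0002,   0.0036,  -0.    ]), 'position': array([ 0.2186, -0.5044,  0.2164]), 'tool_rot': array([[ 0.3975, -0.9176, -0.0003],
       [-0.9176, -0.3975,  0.0013],
       [-0.0013, -0.0003, -1.    ]]), 'ft_force': array([-0.0551, -0.6379,  0.1963]), 'wrist_torque': array([ 0.0039, -0.0134, -0.0065]), 'grip_width': 0.0856110272315449}
```

View pics/top.png

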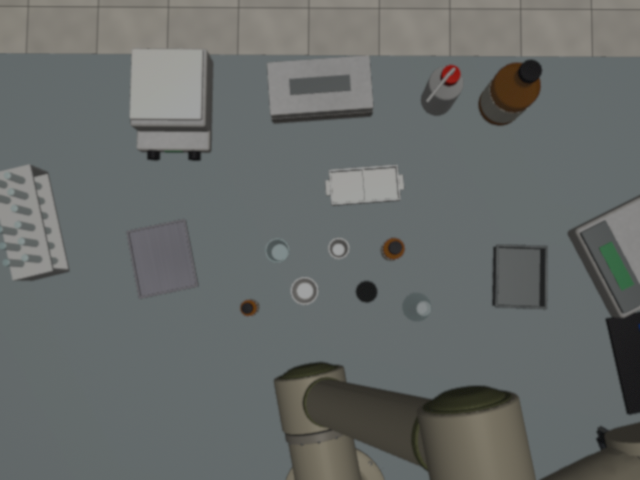

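View pics/side.png

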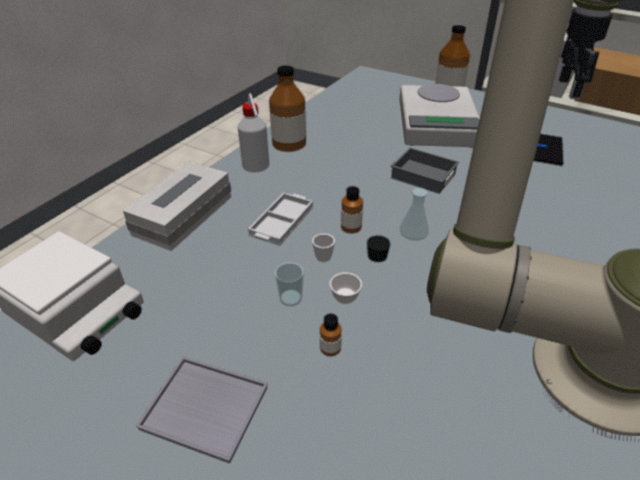

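Top view: tray (163,258), low crucible (304,291), tall crucible (339,248), large bottle (393,248), small bottle (249,308), stopper (367,291), beaker (278,251), flask (418,306), rack (365,185), bin (520,276). The side view confirms these.

Run:
```python
from h import *
np.set_printoptions(precision=4,suppress=True)
im,d,i=(lambda z:(z['im'],z['d'],None))(np.load('top.npz')); i=cams.camera_info('top')
P=cloud(d,i)
print('table z',np.median(P[200:340,220:300,2][d[200:340,220:300]>0]))
W={'bl':(393,248,16,.1),'bs':(249,308,15,.076),'ct':(339,248,15,.045),'cl':(304,291,18,.034),'st':(367,291,15,.036),'beak':(278,251,16,.068),'flask':(418,306,17,.104),'rack':(365,185,45,.02),'bin':(520,276,45,.038),'tray':(163,258,50,.0135)}
g=im.astype(int); bg=np.array([g[340,300],g[330,220]]).mean(0); print(bg)
for n,(u,v,r,h) in W.items():
    sl=np.s_[v-r:v+r+1,u-r:u+r+1]
    z=P[sl][...,2]; m=(z>max(.006,h-.008))&(d[sl]>0)
    q=P[sl][m]
    if len(q):
        print(n,len(q),'zmax',q[:,2].max(),'med',np.median(q,0),'mid',(q[:,:2].min(0)+q[:,:2].max(0))/2,'ext',np.ptp(q[:,:2],axis=0))
# colour contours
hsv=cv2.cvtColor(im,cv2.COLOR_RGB2HSV)
def comp(n,m,h):
    u,v,r,_=W[n]; M=np.zeros(m.shape,np.uint8); M[v-r:v+r+1,u-r:u+r+1]=m[v-r:v+r+1,u-r:u+r+1]
    c=max(cv2.findContours(M,0,2)[0],key=cv2.contourArea)
    (a,b),rr=cv2.minEnclosingCircle(c); R=cv2.minAreaRect(c); 
    print(n,'circ',a,b,rr,onplane(i,(a,b),h)[0],'rect',R, onplane(i,cv2.boxPoints(R),h)[:,:2].ravel(), onplane(i,R[0],h)[0,:2])
V=hsv[...,2]; S=hsv[...,1]
for n in('bl','bs','st'): comp(n,V<45,W[n][3])
for n in('ct','cl'): comp(n,(V>125)&(S<45),W[n][3])
comp('rack',(V>140)&(S<40),.02)
diff=np.abs(g-bg).sum(2)
comp('bin',diff>45,.038); comp('tray',(g[...,0]>g[...,1]-3),.0135)
for k in('bl','ct','bin','tray'): pass
a=im[150:350,110:560]; cv2.imwrite('pics/crop.png',cv2.resize(a,None,fx=1.77,fy=1.77,interpolation=3)[:,:,::-1])
```

```text
table z -0.0004299970602067438
[100. 107. 108.]
bl 141 zmax 0.10309157177901662 med [ 0.5309 -0.1174  0.0986] mid [ 0.5309 -0.1184] ext [0.0251 0.027 ]
bs 106 zmax 0.08270288363546574 med [0.4034 0.1867 0.0756] mid [0.4044 0.1874] ext [0.0227 0.0236]
ct 109 zmax 0.0519901338625981 med [ 0.5334 -0.0018  0.0436] mid [ 0.5317 -0.0027] ext [0.0432 0.0448]
cl 171 zmax 0.03968924134798901 med [0.4417 0.0708 0.0318] mid [0.4415 0.0707] ext [0.0559 0.0564]
st 386 zmax 0.0448772612204309 med [ 0.4405 -0.0625  0.0351] mid [ 0.4405 -0.0633] ext [0.0471 0.0452]
beak 120 zmax 0.07428806702248769 med [0.5286 0.1308 0.0666] mid [0.5258 0.1265] ext [0.0488 0.0506]
flask 180 zmax 0.10901203953825522 med [ 0.4075 -0.1738  0.1029] mid [ 0.4075 -0.1735] ext [0.0283 0.0293]
rack 628 zmax 0.026855620901205413 med [ 0.675  -0.058   0.0178] mid [ 0.6739 -0.0581] ext [0.09   0.1718]
bin 661 zmax 0.04481943520924192 med [ 0.4759 -0.4006  0.0358] mid [ 0.4758 -0.3933] ext [0.1368 0.1136]
tray 789 zmax 0.01996926902750662 med [0.5082 0.3849 0.0115] mid [0.5115 0.3868] ext [0.2163 0.2114]
bl circ 394.5 247.5 5.7
[... 1123 characters left out ...]
.02  ] rect ((360.8992004394531, 185.88954162597656), (31.349821090698242, 70.22885131835938), 85.48600769042969) [ 0.6978  0.0286  0.7112 -0.1248  0.6422 -0.1303  0.6288  0.0226] [ 0.6699 -0.051 ]
bin circ 519.5 277.0873107910156 40.84946823120117 [ 0.473 -0.389  0.038] rect ((519.5518798828125, 276.2686767578125), (55.98486328125, 64.35469055175781), 1.3322197198867798) [ 0.4073 -0.3274  0.5445 -0.3319  0.5426 -0.4512  0.4056 -0.4459] [ 0.4748 -0.3891]
tray circ 162.0 259.0 45.27702331542969 [0.5064 0.383  0.0135] rect ((161.6923065185547, 258.4615478515625), (69.81732940673828, 61.18822479248047), 78.69007110595703) [0.5689 0.4665 0.5965 0.3352 0.4466 0.3016 0.4193 0.4319] [0.5075 0.3838]
```

View pics/crop.png

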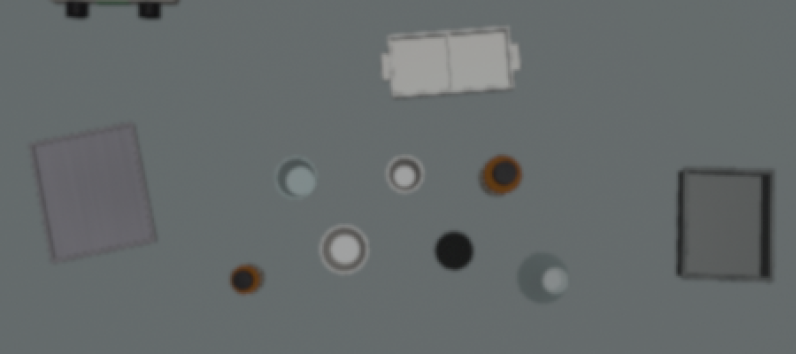

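{"api": "step_arm", "payload": {"steps": [{"xyz": [0, 0, 0], "turn": [0, 0, -0.5], "gripper": 1}, {"xyz": [0, 0, 0], "turn": [0, 0, -1], "gripper": 1}, {"xyz": [0, 0, 0], "turn": [0, 0, -1], "gripper": 1}, {"xyz": [0, 0, 0], "turn": [0, 0, -1], "gripper": 1}, {"xyz": [0, 0, 0], "turn": [0, 0, -1], "gripper": 1}, {"xyz": [0, 0, 0], "turn": [0, 0, -1], "gripper": 1}, {"xyz": [0, 0, 0], "turn": [0, 0, -1], "gripper": 1}, {"xyz": [0, 0, 0], "turn": [0, 0, -1], "gripper": 1}, {"xyz": [0, 0, 0], "turn": [0, 0, -1], "gripper": 1}, {"xyz": [0, 0, 0], "turn": [0, 0, -1], "gripper": 1}, {"xyz": [0, 0, 0], "turn": [0, 0, -1], "gripper": 1}, {"xyz": [0, 0, 0], "turn": [0, 0, -1], "gripper": 1}, {"xyz": [0, 0, 0], "turn": [0, 0, -1], "gripper": 1}, {"xyz": [0, 0, 0], "turn": [0, 0, -1], "gripper": 1}, {"xyz": [0, 0, 0], "turn": [0, 0, -1], "gripper": 1}, {"xyz": [0, 0, 0], "turn": [0, 0, 0], "gripper": 1}, {"xyz": [0, 0, 0], "turn": [0, 0, 0], "gripper": 1}], "squeeze": 30}}

```text
time_s: 1.52
position: [0.2186, -0.5046, 0.2167]
tool_rot: [[1.0, -0.004, -0.0], [-0.004, -1.0, 0.001], [-0.0, -0.001, -1.0]]
ft_force: [-0.0, 0.4, -0.4]
grip_width: 0.0853
```

{"api": "step_arm", "payload": {"steps": [{"xyz": [0.3, -0.37, 0], "turn": [0, 0, 0], "gripper": 1}, {"xyz": [0.6, -0.74, 0], "turn": [0, 0, 0], "gripper": 1}, {"xyz": [0.6, -0.74, 0], "turn": [0, 0, 0], "gripper": 1}, {"xyz": [0.6, -0.74, 0], "turn": [0, 0, 0], "gripper": 1}, {"xyz": [0.6, -0.74, 0], "turn": [0, 0, 0], "gripper": 1}, {"xyz": [0.6, -0.74, 0], "turn": [0, 0, 0], "gripper": 1}, {"xyz": [0.6, -0.74, 0], "turn": [0, 0, 0], "gripper": 1}, {"xyz": [0.6, -0.74, 0], "turn": [0, 0, 0], "gripper": 1}, {"xyz": [0.6, -0.74, 0], "turn": [0, 0, 0], "gripper": 1}, {"xyz": [0.6, -0.74, 0], "turn": [0, 0, 0], "gripper": 1}, {"xyz": [0.6, -0.74, 0], "turn": [0, 0, 0], "gripper": 1}, {"xyz": [0.6, -0.74, 0], "turn": [0, 0, 0], "gripper": 1}, {"xyz": [0.6, -0.74, 0], "turn": [0, 0, 0], "gripper": 1}, {"xyz": [0.3, -0.425, 0], "turn": [0, 0, 0], "gripper": 1}, {"xyz": [0, 0, 0], "turn": [0, 0, 0], "gripper": 1}, {"xyz": [0, 0, 0], "turn": [0, 0, 0], "gripper": 1}]}}

```text
time_s: 2.85
position: [0.5316, -0.1175, 0.2166]
tool_rot: [[1.0, -0.002, -0.001], [-0.002, -1.0, 0.0], [-0.001, -0.0, -1.0]]
ft_force: [0.8, -0.2, 0.3]
grip_width: 0.0854
```

Run:
```python
from h import *
np.set_printoptions(precision=4,suppress=True)
im,d,i=grab('wrist','w1.png'); print(env.observe()['position'],i['extrinsics'])
P=cloud(d,i); 
for n,(x,y,h) in {'bl':(.5305,-.1175,.1),'st':(.4405,-.063,.036),'ct':(.5325,-.002,.045),'rack':(.672,-.058,.02)}.items():
    r=.04 if n!='rack' else .1
    m=(d>0)&(abs(P[...,2]-h)<.008)&(np.hypot(P[...,0]-x,P[...,1]-y)<r)
    q=P[m]
    if len(q): print(n,len(q),np.median(q,0),q.min(0),q.max(0))
```

```text
[ 0.5312 -0.1184  0.2167] [[ 1.     -0.0012 -0.0001  0.5318]
 [-0.0012 -0.9502 -0.3117 -0.0368]
 [ 0.0002  0.3117 -0.9502  0.3734]
 [ 0.      0.      0.      1.    ]]
bl 1264 [ 0.5324 -0.1165  0.0997] [ 0.5186 -0.1313  0.092 ] [ 0.5456 -0.1038  0.1022]
st 2695 [ 0.4418 -0.0621  0.0356] [ 0.4175 -0.0861  0.028 ] [ 0.4647 -0.0391  0.039 ]
ct 1064 [0.5334 0.0012 0.0442] [ 0.5109 -0.0253  0.037 ] [0.5558 0.02   0.0472]
rack 4945 [ 0.6755 -0.0559  0.0186] [ 0.6297 -0.1445  0.012 ] [0.72   0.0288 0.0226]
```

View pics/w1.png

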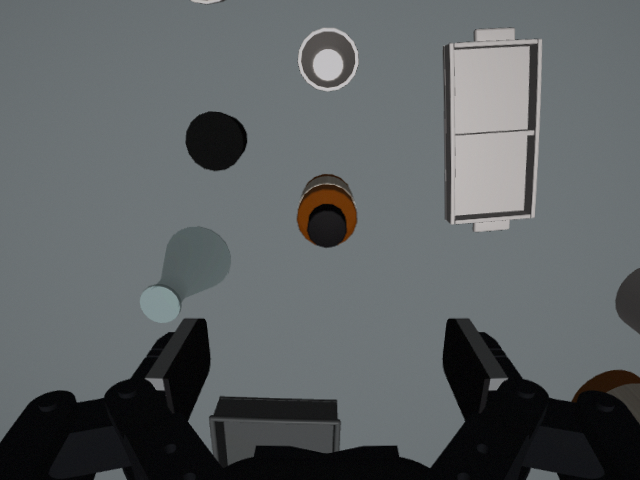

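Wrist view: large bottle centred between the jaws (326,215), rack clear at (492,130). Descend and grip.

{"api": "step_arm", "payload": {"steps": [{"xyz": [0, 0, 0.25], "turn": [0, 0, 0], "gripper": 1}, {"xyz": [0, 0, 0.5], "turn": [0, 0, 0], "gripper": 1}, {"xyz": [0, 0, 0.5], "turn": [0, 0, 0], "gripper": 1}, {"xyz": [0, 0, 0.5], "turn": [0, 0, 0], "gripper": 1}, {"xyz": [0, 0, 0.5], "turn": [0, 0, 0], "gripper": 1}, {"xyz": [0, 0, 0.5], "turn": [0, 0, 0], "gripper": 1}, {"xyz": [0, 0, 0.5], "turn": [0, 0, 0], "gripper": 1}, {"xyz": [0, 0, 0.5], "turn": [0, 0, 0], "gripper": 1}, {"xyz": [0, 0, 0.29], "turn": [0, 0, 0], "gripper": 1}, {"xyz": [0, 0, 0], "turn": [0, 0, 0], "gripper": 0.5}, {"xyz": [0, 0, 0], "turn": [0, 0, 0], "gripper": 0.3}, {"xyz": [0, 0, 0], "turn": [0, 0, 0], "gripper": 0.1}, {"xyz": [0, 0, 0], "turn": [0, 0, 0], "gripper": -0.2}, {"xyz": [0, 0, 0], "turn": [0, 0, 0], "gripper": -0.5}, {"xyz": [0, 0, 0], "turn": [0, 0, 0], "gripper": -1}, {"xyz": [0, 0, 0], "turn": [0, 0, 0], "gripper": -1}, {"xyz": [0, 0, 0], "turn": [0, 0, 0], "gripper": -1}, {"xyz": [0, 0, 0], "turn": [0, 0, 0], "gripper": -1}], "squeeze": 30}}

```text
time_s: 4.4
position: [0.5326, -0.1193, 0.06]
tool_rot: [[1.0, -0.002, 0.006], [-0.002, -1.0, -0.004], [0.006, 0.004, -1.0]]
ft_force: [-8.8, 1.1, 32.9]
grip_width: 0.029
```

Run:
```python
from h import *
im,d,i=grab('side'); s=env.observe(); print(s['position'],s['ft_force'],s['grip_width'])
im2,_,_=grab('wrist')
a=cv2.resize(im[120:280,270:450],(720,640))[:, :]; cv2.imwrite('pics/s2.png',np.hstack([cv2.resize(a,(400,355)),cv2.resize(im2,(400,355))])[:,:,::-1])
```

```text
[ 0.53259751 -0.1193276   0.06000648] [-8.91233845  1.2512672  32.27978537] 0.029297540340534396
```

View pics/s2.png

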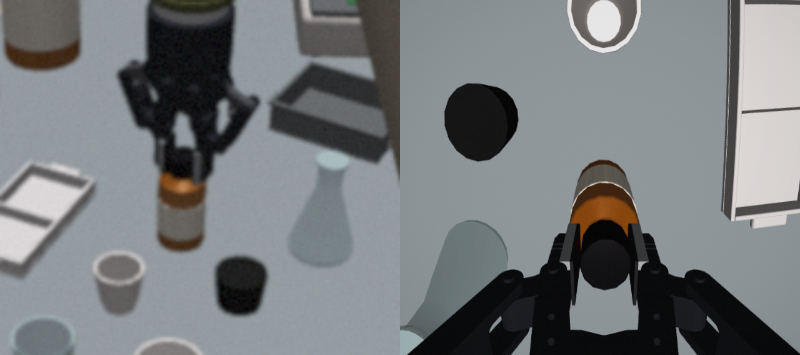

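Run:
```python
from h import *
np.set_printoptions(precision=4,suppress=True)
im,d,i=grab('wrist'); P=cloud(d,i); T=env.observe()['position']
print(T)
hsv=cv2.cvtColor(im,cv2.COLOR_RGB2HSV); 
for v in range(300,470,12):
    print(v,[(u,*np.round((P[v,u]-[T[0],T[1],0])*1000).astype(int)) for u in range(420,560,20)])
im,d,i=grab('side'); P=cloud(d,i)
m=(d>0)&(np.hypot(P[...,0]-T[0],P[...,1]-T[1])<.05)&(P[...,2]>.03)
V=im.max(2)
for z in np.arange(.03,.2,.01):
    k=m&(abs(P[...,2]-z)<.005)
    if k.sum(): print(z,k.sum(),np.median(im[k],0),P[k].min(0)[:2],P[k].max(0)[:2])
```

```text
[ 0.5326 -0.1193  0.06  ]
300 [(420, np.int64(56), np.int64(-27), np.int64(-1)), (440, np.int64(67), np.int64(-27), np.int64(-1)), (460, np.int64(79), np.int64(-27), np.int64(0)), (480, np.int64(91), np.int64(-28), np.int64(0)), (500, np.int64(103), np.int64(-27), np.int64(0)), (520, np.int64(116), np.int64(-28), np.int64(0)), (540, np.int64(129), np.int64(-28), np.int64(0))]
312 [(420, np.int64(56), np.int64(-35), np.int64(0)), (440, np.int64(68), np.int64(-35), np.int64(0)), (460, np.int64(80), np.int64(-35), np.int64(0)), (480, np.int64(92), np.int64(-35), np.int64(0)), (500, np.int64(105), np.int64(-36), np.int64(-1)), (520, np.int64(117), np.int64(-36), np.int64(0)), (540, np.int64(130), np.int64(-36), np.int64(0))]
324 [(420, np.int64(57), np.int64(-43), np.int64(0)), (440, np.int64(69), np.int64(-43), np.int64(0)), (460, np.int64(81), np.int64(-43), np.int64(0)), (480, np.int64(93), np.int64(-43), np.int64(0)), (500, np.int64(106), np.int64(-44), np.int64(0)), (520, np.int64(118), np.int64(-44), np.int64(0)), (540, np.int64(131), np.int64(-44), np.int64(1))]
336 [(420, np.int6
[... 4688 characters left out ...]
5591 -0.1015]
0.1 164 [24.5 24.  25.5] [ 0.5025 -0.1307] [ 0.5598 -0.1031]
0.11000000000000001 68 [50.5 50.  50.5] [ 0.5032 -0.1295] [ 0.5589 -0.1051]
0.12000000000000002 117 [26. 28. 31.] [ 0.486  -0.1302] [ 0.5797 -0.1034]
0.13 190 [23.5 23.  26. ] [ 0.4837 -0.1317] [ 0.5815 -0.1017]
0.14 144 [21. 22. 24.] [ 0.4847 -0.1334] [ 0.581  -0.0991]
0.15000000000000002 139 [22. 23. 25.] [ 0.4843 -0.1343] [ 0.5803 -0.0992]
0.16000000000000003 136 [19. 20. 22.] [ 0.484  -0.1203] [ 0.582  -0.0986]
0.17 174 [19. 20. 22.] [ 0.4832 -0.1186] [ 0.5821 -0.0969]
0.18000000000000002 243 [22. 22. 24.] [ 0.4831 -0.1245] [ 0.5819 -0.0973]
0.19000000000000003 114 [19. 19. 22.] [ 0.4897 -0.1272] [ 0.572  -0.1037]
```

{"api": "step_arm", "payload": {"steps": [{"xyz": [0, 0, -0.1], "turn": [0, 0, 0], "gripper": -1}, {"xyz": [0, 0, 0], "turn": [0, 0, 0], "gripper": -0.3}, {"xyz": [0, 0, 0], "turn": [0, 0, 0], "gripper": 0}, {"xyz": [0, 0, 0], "turn": [0, 0, 0], "gripper": 0.3}, {"xyz": [0, 0, -0.1], "turn": [0, 0, 0], "gripper": 0.6}, {"xyz": [0, 0, -0.1], "turn": [0, 0, 0], "gripper": 1}, {"xyz": [0, 0, -0.1], "turn": [0, 0, 0], "gripper": 1}, {"xyz": [0, 0, 0], "turn": [0, 0, 0], "gripper": 1}]}}

```text
time_s: 5.27
position: [0.5319, -0.1185, 0.0722]
tool_rot: [[1.0, -0.002, 0.001], [-0.002, -1.0, -0.001], [0.001, 0.001, -1.0]]
ft_force: [0.5, -0.9, -0.4]
grip_width: 0.0856
```

Run:
```python
from h import *
np.set_printoptions(precision=4,suppress=True)
im,d,i=grab('wrist','w3.png'); P=cloud(d,i); T=env.observe()['position']
print(T,env.observe()['ft_force'])
m=(d>0)&(np.hypot(P[...,0]-T[0],P[...,1]-T[1])<.07)&(P[...,2]>.09)
dx=P[...,0]-T[0]
for z in np.arange(.065,.21,.005):
    for nm,k in(('fing',abs(dx)>.03),('mid',abs(dx)<.025)):
        kk=m&k&(abs(P[...,2]-z)<.0025)
        if kk.sum()>3: print(round(z-T[2],3),nm,kk.sum(),(P[kk].min(0)-T)[:2]*1e3,(P[kk].max(0)-T)[:2]*1e3)
m=(d>0)&(abs(P[...,2]-.1)<.004)&(np.hypot(P[...,0]-T[0],P[...,1]-T[1])<.025)
print('bl',m.sum(),np.median(P[m],0),P[m].min(0),P[m].max(0))
cv2.imwrite('pics/w3.png',im[:,:,::-1])
```

```text
[ 0.5317 -0.1184  0.0718] [-0.3908 -0.3333 -0.3564]
0.018 mid 196 [-11.949    6.0945] [13.3622 15.3418]
0.023 mid 413 [-12.3558   5.4511] [13.5819 15.3598]
0.028 fing 244 [-48.0795 -10.5417] [46.305  10.8866]
0.028 mid 4001 [-13.0931 -12.1849] [14.1522 15.2931]
0.033 fing 744 [-55.1243 -10.9143] [54.5705 12.4092]
0.038 fing 1035 [-56.1218 -10.6247] [56.6064 12.5811]
0.043 fing 1184 [-56.4487 -11.0296] [56.7755 12.7818]
0.048 fing 1301 [-56.3119 -10.9019] [56.8055 12.6611]
0.053 fing 1440 [-56.4175 -11.1545] [57.0024 12.6798]
0.058 fing 1482 [-56.3834 -10.4881] [57.0369 12.5898]
0.063 fing 1571 [-52.1762  -3.3822] [52.1794 12.768 ]
0.068 fing 710 [-64.5346   0.498 ] [67.0009 14.078 ]
0.073 fing 2357 [-68.9359   5.9855] [68.9939 15.3402]
0.078 fing 5661 [-68.5269 -12.2954] [68.686  15.2729]
0.083 fing 7022 [-69.8172 -10.3715] [69.8398 17.9824]
0.088 fing 2701 [-68.9127  -5.4021] [68.9655 18.8183]
0.088 mid 1431 [-18.2585   9.0431] [18.0246 12.2495]
0.093 fing 3890 [-68.9959   3.1896] [68.9412 19.0353]
0.093 mid 3254 [-24.9969   9.0622] [24.989  18.6108]
0.098 fing 3036 [-68.864    6.9176] [67.0054 19.5394]
0.098 mid 2000 [-24.9801  10.3503] [24.9868 19.285 ]
0.103 fing 682 [-66.3193  11.5765] [63.598  19.2155]
0.103 mid 652 [-24.9961  15.3447] [24.9761 19.4003]
bl 4133 [ 0.5323 -0.1155  0.0997] [ 0.5186 -0.1306  0.096 ] [ 0.5458 -0.1031  0.1017]
```

View pics/w3.png

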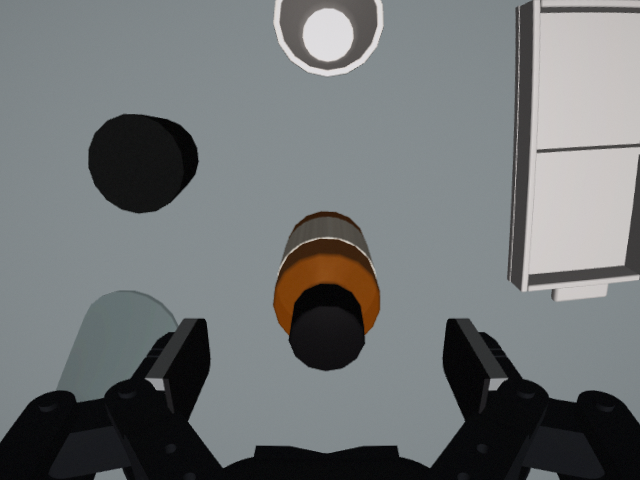

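Wrist view: the bottle still stands at (326,290), unmoved, with the jaws open. The fingertips and palm measure 34 mm farther back along the tool than the stated TCP implies, so the first grip took the cap. I'll allow for that 34 mm in every z from here.

{"api": "step_arm", "payload": {"steps": [{"xyz": [0, -0.04, 0.25], "turn": [0, 0, 0], "gripper": 1}, {"xyz": [0, 0, 0.4], "turn": [0, 0, 0], "gripper": 1}, {"xyz": [0, 0, 0.4], "turn": [0, 0, 0], "gripper": 1}, {"xyz": [0, 0, 0.22], "turn": [0, 0, 0], "gripper": 1}, {"xyz": [0, 0, 0], "turn": [0, 0, 0], "gripper": 0.6}, {"xyz": [0, 0, 0], "turn": [0, 0, 0], "gripper": 0.4}, {"xyz": [0, 0, 0], "turn": [0, 0, 0], "gripper": 0.2}, {"xyz": [0, 0, 0], "turn": [0, 0, 0], "gripper": 0}, {"xyz": [0, 0, 0], "turn": [0, 0, 0], "gripper": -0.3}, {"xyz": [0, 0, 0], "turn": [0, 0, 0], "gripper": -1}, {"xyz": [0, 0, 0], "turn": [0, 0, 0], "gripper": -1}, {"xyz": [0, 0, 0], "turn": [0, 0, 0], "gripper": -1}, {"xyz": [0, 0, 0], "turn": [0, 0, 0], "gripper": -1}, {"xyz": [0, 0, 0], "turn": [0, 0, 0], "gripper": -1}], "squeeze": 35}}

```text
time_s: 6.48
position: [0.532, -0.1169, 0.0214]
tool_rot: [[1.0, -0.002, 0.002], [-0.002, -1.0, -0.001], [0.002, 0.001, -1.0]]
ft_force: [0.2, 0.2, 5.7]
grip_width: 0.0453
```

{"api": "step_arm", "payload": {"steps": [{"xyz": [0, 0, -0.2], "turn": [0, 0, 0], "gripper": -1}, {"xyz": [0, 0, -0.3], "turn": [0, 0, 0], "gripper": -1}, {"xyz": [0, 0, -0.4], "turn": [0, 0, 0], "gripper": -1}, {"xyz": [0, 0, -0.4], "turn": [0, 0, 0], "gripper": -1}, {"xyz": [0, 0, -0.2], "turn": [0, 0, 0], "gripper": -1}, {"xyz": [0.2, -0.03, 0], "turn": [0, 0, 0], "gripper": -1}, {"xyz": [0.4, -0.06, 0], "turn": [0, 0, 0], "gripper": -1}, {"xyz": [0.5, -0.08, 0], "turn": [0, 0, 0], "gripper": -1}, {"xyz": [0.5, -0.08, 0], "turn": [0, 0, 0], "gripper": -1}, {"xyz": [0.5, -0.08, 0], "turn": [0, 0, 0], "gripper": -1}, {"xyz": [0.5, -0.08, 0], "turn": [0, 0, 0], "gripper": -1}, {"xyz": [0.5, -0.08, 0], "turn": [0, 0, 0], "gripper": -1}, {"xyz": [0.35, -0.05, 0], "turn": [0, 0, 0], "gripper": -1}, {"xyz": [0.18, -0.02, 0], "turn": [0, 0, 0], "gripper": -1}, {"xyz": [0, 0, 0], "turn": [0, 0, 0], "gripper": -1}, {"xyz": [0, 0, 0], "turn": [0, 0, 0], "gripper": -1}]}}

```text
time_s: 7.82
position: [0.6761, -0.0944, 0.0795]
tool_rot: [[1.0, -0.002, -0.002], [-0.002, -1.0, 0.0], [-0.002, -0.0, -1.0]]
ft_force: [-0.5, 0.3, -2.3]
grip_width: 0.0453
```

```bash
python3 - <<'E'
from h import *
np.set_printoptions(precision=4,suppress=True)
for n in('wrist','top','side'):
    im,d,i=grab(n,'p4_%s.png'%n); P=cloud(d,i)
    if n=='wrist': print(env.observe()['position'])
    m=(d>0)&(P[...,2]>.001)&(P[...,2]<.024)&(abs(P[...,0]-.674)<.08)&(abs(P[...,1]+.0575)<.11)&(im.min(2)>100)
    m=cv2.morphologyEx(m.astype(np.uint8),cv2.MORPH_OPEN,np.ones((3,3)))>0
    q=P[m]; 
    if len(q)>50: print(n,len(q),cv2.minAreaRect(q[:,:2].astype(np.float32)),q.min(0),q.max(0))
E
cp pics/p4_wrist.png pics/w4.png
```

```text
[ 0.6759 -0.0946  0.0799]
wrist 31696 ((0.6745682954788208, -0.050418153405189514), (0.0784892663359642, 0.16081029176712036), 4.856645584106445) [ 0.6298 -0.1276  0.0011] [0.7194 0.0311 0.0223]
top 476 ((0.6839370727539062, -0.05538459122180939), (0.07865649461746216, 0.17138922214508057), 12.842013359069824) [ 0.6292 -0.1438  0.0011] [0.713  0.0278 0.0238]
side 1135 ((0.6727208495140076, -0.057146213948726654), (0.07709284126758575, 0.17303131520748138), 4.983725070953369) [ 0.6288 -0.1441  0.001 ] [0.7163 0.029  0.0231]
```

View pics/w4.png

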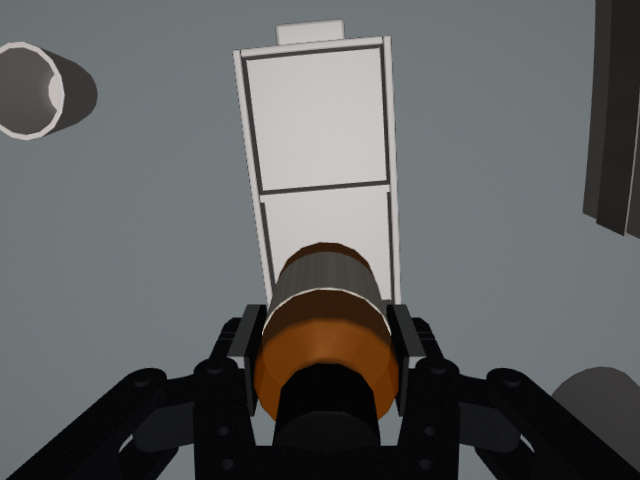

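Wrist view: bottle over the near bay, held upright; rack at (320,190) with yaw 4.9°, as planned. Lower it.

{"api": "step_arm", "payload": {"steps": [{"xyz": [0, 0, 0.2], "turn": [0, 0, 0], "gripper": -1}, {"xyz": [0, 0, 0.3], "turn": [0, 0, 0], "gripper": -1}, {"xyz": [0, 0, 0.3], "turn": [0, 0, 0], "gripper": -1}, {"xyz": [0, 0, 0.2], "turn": [0, 0, 0], "gripper": -1}, {"xyz": [0, 0, 0.15], "turn": [0, 0, 0], "gripper": -1}, {"xyz": [0, 0, 0.1], "turn": [0, 0, 0], "gripper": -1}, {"xyz": [0, 0, 0.05], "turn": [0, 0, 0], "gripper": -1}, {"xyz": [0, 0, 0.03], "turn": [0, 0, 0], "gripper": -1}, {"xyz": [0, 0, 0], "turn": [0, 0, 0], "gripper": -1}, {"xyz": [0, 0, 0], "turn": [0, 0, 0], "gripper": -1}]}}

```text
time_s: 8.8
position: [0.6769, -0.0947, 0.0277]
tool_rot: [[1.0, -0.002, 0.001], [-0.002, -1.0, -0.0], [0.001, 0.0, -1.0]]
ft_force: [0.5, 0.3, -0.9]
grip_width: 0.0453
```

{"api": "step_arm", "payload": {"steps": [{"xyz": [0, 0, 0.03], "turn": [0, 0, 0], "gripper": -1}, {"xyz": [0, 0, 0.03], "turn": [0, 0, 0], "gripper": -1}, {"xyz": [0, 0, 0], "turn": [0, 0, 0], "gripper": -1}, {"xyz": [0, 0, 0], "turn": [0, 0, 0], "gripper": -1}]}}

```text
time_s: 9.13
position: [0.6769, -0.0946, 0.0255]
tool_rot: [[1.0, -0.002, 0.001], [-0.002, -1.0, -0.0], [0.001, 0.0, -1.0]]
ft_force: [-0.0, -0.1, 2.4]
grip_width: 0.0455
```

Contact. Release and rise.

{"api": "step_arm", "payload": {"steps": [{"xyz": [0, 0, 0], "turn": [0, 0, 0], "gripper": 0.2}, {"xyz": [0, 0, 0], "turn": [0, 0, 0], "gripper": 0.5}, {"xyz": [0, 0, 0], "turn": [0, 0, 0], "gripper": 1}, {"xyz": [0, 0, 0], "turn": [0, 0, 0], "gripper": 1}, {"xyz": [0, 0, 0], "turn": [0, 0, 0], "gripper": 1}, {"xyz": [0, 0, -0.3], "turn": [0, 0, 0], "gripper": 1}, {"xyz": [0, 0, -0.6], "turn": [0, 0, 0], "gripper": 1}, {"xyz": [0, 0, -0.7], "turn": [0, 0, 0], "gripper": 1}, {"xyz": [0, 0, -0.7], "turn": [0, 0, 0], "gripper": 1}, {"xyz": [0, 0, -0.7], "turn": [0, 0, 0], "gripper": 1}, {"xyz": [0, 0, -0.7], "turn": [0, 0, 0], "gripper": 1}, {"xyz": [0, 0, -0.5], "turn": [0, 0, 0], "gripper": 1}, {"xyz": [0, 0, -0.2], "turn": [0, 0, 0], "gripper": 1}, {"xyz": [0, 0, 0], "turn": [0, 0, 0], "gripper": 1}]}}

```text
time_s: 10.3
position: [0.6772, -0.0947, 0.2036]
tool_rot: [[1.0, -0.002, 0.004], [-0.002, -1.0, -0.001], [0.004, 0.001, -1.0]]
ft_force: [0.3, 0.2, -0.4]
grip_width: 0.0851
```

{"api": "step_arm", "payload": {"steps": [{"xyz": [-0.31, -0.32, 0], "turn": [0, 0, 0], "gripper": 1}, {"xyz": [-0.62, -0.64, 0], "turn": [0, 0, 0], "gripper": 1}, {"xyz": [-0.62, -0.64, 0], "turn": [0, 0, 0], "gripper": 1}, {"xyz": [-0.62, -0.64, 0], "turn": [0, 0, 0], "gripper": 1}, {"xyz": [-0.62, -0.64, 0], "turn": [0, 0, 0], "gripper": 1}, {"xyz": [-0.62, -0.64, 0], "turn": [0, 0, 0], "gripper": 1}, {"xyz": [-0.62, -0.64, 0], "turn": [0, 0, 0], "gripper": 1}, {"xyz": [-0.62, -0.64, 0], "turn": [0, 0, 0], "gripper": 1}, {"xyz": [-0.62, -0.64, 0], "turn": [0, 0, 0], "gripper": 1}, {"xyz": [-0.62, -0.64, 0], "turn": [0, 0, 0], "gripper": 1}, {"xyz": [-0.62, -0.64, 0], "turn": [0, 0, 0], "gripper": 1}, {"xyz": [-0.31, -0.32, 0], "turn": [0, 0, 0], "gripper": 1}, {"xyz": [0, 0, 0], "turn": [0, 0, 0], "gripper": 1}, {"xyz": [0, 0, 0], "turn": [0, 0, 0], "gripper": 1}]}}

```text
time_s: 11.47
position: [0.4037, 0.1878, 0.2002]
tool_rot: [[1.0, -0.0, -0.001], [-0.0, -1.0, -0.0], [-0.001, 0.0, -1.0]]
ft_force: [0.3, -0.1, -0.3]
grip_width: 0.0857
```

```bash
cat > meas.py <<'E'
from h import *
np.set_printoptions(precision=4,suppress=True)
def meas(tg,f=None):
    im,d,i=grab('wrist',f); P=cloud(d,i); print(env.observe()['position'])
    for n,(x,y,h,r) in tg.items():
        m=(d>0)&(abs(P[...,2]-h)<.006)&(np.hypot(P[...,0]-x,P[...,1]-y)<r)
        q=P[m]
        if len(q)>20: print(n,len(q),'med',np.median(q,0),'mid',(q.min(0)+q.max(0))[:2]/2,'ext',np.ptp(q,axis=0)[:2])
E
python3 -c "
from meas import *
meas(dict(bs=(.404,.187,.076,.03),cl=(.441,.0705,.034,.045),ct=(.5325,0,.045,.04),beak=(.528,.129,.068,.04)),'w5.png')
im,d,i=grab('side'); P=cloud(d,i); m=(d>0)&(abs(P[...,2]-.102)<.006)&(np.hypot(P[...,0]-.677,P[...,1]+.095)<.03); print('bl cap',m.sum(),np.median(P[m],0))
"
```

```text
[0.4044 0.1873 0.2002]
bs 868 med [0.4051 0.1888 0.0757] mid [0.4052 0.1881] ext [0.0229 0.0234]
cl 901 med [0.4438 0.0616 0.0329] mid [0.4424 0.0707] ext [0.0578 0.0597]
ct 282 med [ 0.5187 -0.0113  0.0437] mid [ 0.5244 -0.0041] ext [0.0269 0.0429]
beak 1031 med [0.5289 0.1291 0.0671] mid [0.5259 0.1275] ext [0.0515 0.0515]
bl cap 0 [nan nan nan]
  return _methods._mean(a, axis=axis, dtype=dtype,
  ret = um.true_divide(
```

{"api": "step_arm", "payload": {"steps": [{"xyz": [0.03, -0.02, 0.3], "turn": [0, 0, 0], "gripper": 1}, {"xyz": [0, 0, 0.6], "turn": [0, 0, 0], "gripper": 1}, {"xyz": [0, 0, 0.6], "turn": [0, 0, 0], "gripper": 1}, {"xyz": [0, 0, 0.6], "turn": [0, 0, 0], "gripper": 1}, {"xyz": [0, 0, 0.6], "turn": [0, 0, 0], "gripper": 1}, {"xyz": [0, 0, 0.6], "turn": [0, 0, 0], "gripper": 1}, {"xyz": [0, 0, 0.6], "turn": [0, 0, 0], "gripper": 1}, {"xyz": [0, 0, 0.6], "turn": [0, 0, 0], "gripper": 1}, {"xyz": [0, 0, 0.35], "turn": [0, 0, 0], "gripper": 1}, {"xyz": [0, 0, 0], "turn": [0, 0, 0], "gripper": 0.4}, {"xyz": [0, 0, 0], "turn": [0, 0, 0], "gripper": 0.2}, {"xyz": [0, 0, 0], "turn": [0, 0, 0], "gripper": 0}, {"xyz": [0, 0, 0], "turn": [0, 0, 0], "gripper": -0.2}, {"xyz": [0, 0, 0], "turn": [0, 0, 0], "gripper": -0.4}, {"xyz": [0, 0, 0], "turn": [0, 0, 0], "gripper": -1}, {"xyz": [0, 0, 0], "turn": [0, 0, 0], "gripper": -1}, {"xyz": [0, 0, 0], "turn": [0, 0, 0], "gripper": -1}, {"xyz": [0, 0, 0], "turn": [0, 0, 0], "gripper": -1}], "squeeze": 30}}

```text
time_s: 13.07
position: [0.4064, 0.1883, 0.008]
tool_rot: [[1.0, -0.002, 0.003], [-0.002, -1.0, 0.0], [0.003, -0.0, -1.0]]
ft_force: [-1.3, -2.1, 6.9]
grip_width: 0.0352
```

{"api": "step_arm", "payload": {"steps": [{"xyz": [0, 0, -0.2], "turn": [0, 0, 0], "gripper": -1}, {"xyz": [0, 0, -0.4], "turn": [0, 0, 0], "gripper": -1}, {"xyz": [0, 0, -0.5], "turn": [0, 0, 0], "gripper": -1}, {"xyz": [0, 0, -0.5], "turn": [0, 0, 0], "gripper": -1}, {"xyz": [0, 0, -0.5], "turn": [0, 0, 0], "gripper": -1}, {"xyz": [0, 0, -0.5], "turn": [0, 0, 0], "gripper": -1}, {"xyz": [0, 0, -0.5], "turn": [0, 0, 0], "gripper": -1}, {"xyz": [0, 0, -0.5], "turn": [0, 0, 0], "gripper": -1}, {"xyz": [0, 0, -0.2], "turn": [0, 0, 0], "gripper": -1}, {"xyz": [0, 0, 0], "turn": [0, 0, 0], "gripper": -1}]}}

```text
time_s: 13.9
position: [0.4062, 0.1886, 0.1608]
tool_rot: [[1.0, -0.002, 0.004], [-0.002, -1.0, 0.001], [0.004, -0.001, -1.0]]
ft_force: [1.3, -0.6, -1.5]
grip_width: 0.0347
```

{"api": "step_arm", "payload": {"steps": [{"xyz": [0.2, 0.16, 0], "turn": [0, 0, 0], "gripper": -1}, {"xyz": [0.4, 0.31, 0], "turn": [0, 0, 0], "gripper": -1}, {"xyz": [0.5, 0.4, 0], "turn": [0, 0, 0], "gripper": -1}, {"xyz": [0.5, 0.4, 0], "turn": [0, 0, 0], "gripper": -1}, {"xyz": [0.5, 0.4, 0], "turn": [0, 0, 0], "gripper": -1}, {"xyz": [0.5, 0.4, 0], "turn": [0, 0, 0], "gripper": -1}, {"xyz": [0.5, 0.4, 0], "turn": [0, 0, 0], "gripper": -1}, {"xyz": [0.5, 0.4, 0], "turn": [0, 0, 0], "gripper": -1}, {"xyz": [0.5, 0.4, 0], "turn": [0, 0, 0], "gripper": -1}, {"xyz": [0.5, 0.4, 0], "turn": [0, 0, 0], "gripper": -1}, {"xyz": [0.5, 0.4, 0], "turn": [0, 0, 0], "gripper": -1}, {"xyz": [0.5, 0.4, 0], "turn": [0, 0, 0], "gripper": -1}, {"xyz": [0.5, 0.4, 0], "turn": [0, 0, 0], "gripper": -1}, {"xyz": [0.3, 0.2, 0], "turn": [0, 0, 0], "gripper": -1}, {"xyz": [0.2, 0.13, 0], "turn": [0, 0, 0], "gripper": -1}, {"xyz": [0, 0, 0], "turn": [0, 0, 0], "gripper": -1}, {"xyz": [0, 0, 0], "turn": [0, 0, 0], "gripper": -1}]}}

```text
time_s: 15.32
position: [0.6688, -0.0207, 0.1569]
tool_rot: [[1.0, -0.003, -0.003], [-0.003, -1.0, 0.001], [-0.003, -0.001, -1.0]]
ft_force: [0.3, -0.4, 0.3]
grip_width: 0.0351
```

Run:
```python
from h import *
im,_,_=grab('wrist'); im2,_,_=grab('side'); print(env.observe()['position'])
cv2.imwrite('pics/w6.png',np.hstack([cv2.resize(im,(400,300)),cv2.resize(im2[60:340,180:550],(400,300))])[:,:,::-1])
```

```text
[ 0.66855815 -0.0199249   0.15804686]
```

View pics/w6.png

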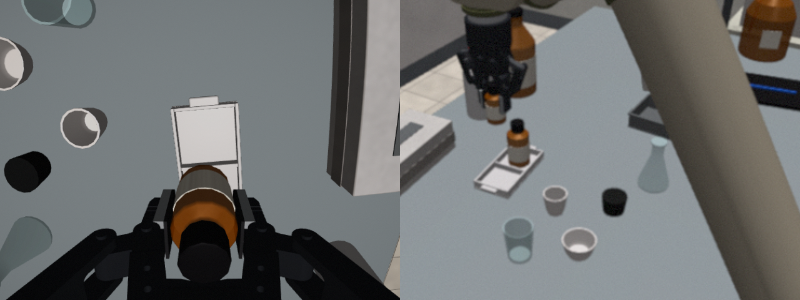

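Side view: the large bottle stands in its bay (518,145) and the small one is held upright above the other. Lower it.

{"api": "step_arm", "payload": {"steps": [{"xyz": [0.03, 0, 0.2], "turn": [0, 0, 0], "gripper": -1}, {"xyz": [0, 0, 0.4], "turn": [0, 0, 0], "gripper": -1}, {"xyz": [0, 0, 0.5], "turn": [0, 0, 0], "gripper": -1}, {"xyz": [0, 0, 0.5], "turn": [0, 0, 0], "gripper": -1}, {"xyz": [0, 0, 0.5], "turn": [0, 0, 0], "gripper": -1}, {"xyz": [0, 0, 0.4], "turn": [0, 0, 0], "gripper": -1}, {"xyz": [0, 0, 0.4], "turn": [0, 0, 0], "gripper": -1}, {"xyz": [0, 0, 0.3], "turn": [0, 0, 0], "gripper": -1}, {"xyz": [0, 0, 0.2], "turn": [0, 0, 0], "gripper": -1}, {"xyz": [0, 0, 0.1], "turn": [0, 0, 0], "gripper": -1}, {"xyz": [0, 0, 0.03], "turn": [0, 0, 0], "gripper": -1}, {"xyz": [0, 0, 0.0], "turn": [0, 0, 0], "gripper": -1}, {"xyz": [0, 0, 0], "turn": [0, 0, 0], "gripper": -1}]}}

```text
time_s: 16.5
position: [0.6708, -0.0202, 0.0185]
tool_rot: [[1.0, -0.002, 0.001], [-0.002, -1.0, -0.0], [0.001, 0.0, -1.0]]
ft_force: [0.5, -0.7, -0.6]
grip_width: 0.0349
```

{"api": "step_arm", "payload": {"steps": [{"xyz": [0, 0, 0.06], "turn": [0, 0, 0], "gripper": -1}, {"xyz": [0, 0, 0.04], "turn": [0, 0, 0], "gripper": -1}, {"xyz": [0, 0, 0.03], "turn": [0, 0, 0], "gripper": -1}, {"xyz": [0, 0, 0], "turn": [0, 0, 0], "gripper": -1}, {"xyz": [0, 0, 0], "turn": [0, 0, 0], "gripper": -1}]}}

```text
time_s: 16.92
position: [0.6704, -0.0201, 0.0125]
tool_rot: [[1.0, -0.002, -0.0], [-0.002, -1.0, 0.0], [-0.0, -0.0, -1.0]]
ft_force: [-0.5, -0.1, -0.6]
grip_width: 0.0351
```

{"api": "step_arm", "payload": {"steps": [{"xyz": [0, 0, 0.03], "turn": [0, 0, 0], "gripper": -1}, {"xyz": [0, 0, 0.02], "turn": [0, 0, 0], "gripper": -1}, {"xyz": [0, 0, 0], "turn": [0, 0, 0], "gripper": -1}, {"xyz": [0, 0, 0], "turn": [0, 0, 0], "gripper": -1}]}}

```text
time_s: 17.25
position: [0.6706, -0.0202, 0.012]
tool_rot: [[1.0, -0.002, 0.001], [-0.002, -1.0, -0.0], [0.001, 0.0, -1.0]]
ft_force: [-2.6, 0.2, 9.0]
grip_width: 0.035
```

{"api": "step_arm", "payload": {"steps": [{"xyz": [0, 0, 0], "turn": [0, 0, 0], "gripper": 0}, {"xyz": [0, 0, 0], "turn": [0, 0, 0], "gripper": 0.3}, {"xyz": [0, 0, 0], "turn": [0, 0, 0], "gripper": 0.7}, {"xyz": [0, 0, 0], "turn": [0, 0, 0], "gripper": 1}, {"xyz": [0, 0, 0], "turn": [0, 0, 0], "gripper": 1}, {"xyz": [0, 0, -0.3], "turn": [0, 0, 0], "gripper": 1}, {"xyz": [0, 0, -0.6], "turn": [0, 0, 0], "gripper": 1}, {"xyz": [0, 0, -0.7], "turn": [0, 0, 0], "gripper": 1}, {"xyz": [0, 0, -0.7], "turn": [0, 0, 0], "gripper": 1}, {"xyz": [0, 0, -0.7], "turn": [0, 0, 0], "gripper": 1}, {"xyz": [0, 0, -0.7], "turn": [0, 0, 0], "gripper": 1}, {"xyz": [0, 0, -0.5], "turn": [0, 0, 0], "gripper": 1}, {"xyz": [0, 0, -0.2], "turn": [0, 0, 0], "gripper": 1}, {"xyz": [-0.4, -0.05, 0], "turn": [0, 0, 0], "gripper": 1}, {"xyz": [-0.8, -0.1, 0], "turn": [0, 0, 0], "gripper": 1}, {"xyz": [-0.8, -0.1, 0], "turn": [0, 0, 0], "gripper": 1}, {"xyz": [-0.8, -0.1, 0], "turn": [0, 0, 0], "gripper": 1}, {"xyz": [-0.64, -0.11, 0], "turn": [0, 0, 0], "gripper": 1}, {"xyz": [0, 0, 0], "turn": [0, 0, 0], "gripper": 1}, {"xyz": [0, 0, 0], "turn": [0, 0, 0], "gripper": 1}]}}

```text
time_s: 18.92
position: [0.5321, -0.0013, 0.1869]
tool_rot: [[1.0, -0.002, 0.0], [-0.002, -1.0, 0.0], [0.0, -0.0, -1.0]]
ft_force: [0.3, -0.2, 0.4]
grip_width: 0.0856
```

```bash
python3 -c "
from meas import *
meas(dict(ct=(.5325,0,.045,.04),cl=(.4424,.0707,.034,.045),bs=(.67,-.02,.08,.03),bl=(.676,-.095,.104,.03),beak=(.528,.129,.068,.04),flask=(.4075,-.1735,.104,.03),st=(.4405,-.063,.036,.035)),'w7.png')
"
```

```text
[ 0.5331 -0.0016  0.1867]
ct 897 med [ 0.5338 -0.007   0.0443] mid [ 0.5335 -0.0024] ext [0.0444 0.0453]
cl 1442 med [0.4349 0.0708 0.0331] mid [0.4423 0.0701] ext [0.0591 0.0582]
bs 895 med [ 0.6693 -0.0195  0.0795] mid [ 0.6702 -0.0204] ext [0.0236 0.0233]
bl 931 med [ 0.677  -0.0904  0.1036] mid [ 0.6772 -0.0937] ext [0.0271 0.0271]
beak 1113 med [0.5249 0.1214 0.0675] mid [0.5261 0.1227] ext [0.0512 0.0432]
st 2410 med [ 0.4421 -0.0614  0.0355] mid [ 0.4414 -0.0627] ext [0.0475 0.0471]
```

Both bottles are in their bays with cap tops at the expected heights. Next, the tall crucible.

{"api": "step_arm", "payload": {"steps": [{"xyz": [0, 0, 0.3], "turn": [0, 0, 0], "gripper": 1}, {"xyz": [0, 0, 0.6], "turn": [0, 0, 0], "gripper": 1}, {"xyz": [0, 0, 0.6], "turn": [0, 0, 0], "gripper": 1}, {"xyz": [0, 0, 0.6], "turn": [0, 0, 0], "gripper": 1}, {"xyz": [0, 0, 0.6], "turn": [0, 0, 0], "gripper": 1}, {"xyz": [0, 0, 0.6], "turn": [0, 0, 0], "gripper": 1}, {"xyz": [0, 0, 0.6], "turn": [0, 0, 0], "gripper": 1}, {"xyz": [0, 0, 0.5], "turn": [0, 0, 0], "gripper": 1}, {"xyz": [0, 0, 0.19], "turn": [0, 0, 0], "gripper": 1}, {"xyz": [0, 0, 0], "turn": [0, 0, 0], "gripper": 0.5}, {"xyz": [0, 0, 0], "turn": [0, 0, 0], "gripper": 0.4}, {"xyz": [0, 0, 0], "turn": [0, 0, 0], "gripper": 0.2}, {"xyz": [0, 0, 0], "turn": [0, 0, 0], "gripper": 0.1}, {"xyz": [0, 0, 0], "turn": [0, 0, 0], "gripper": 0}, {"xyz": [0, 0, 0], "turn": [0, 0, 0], "gripper": -1}, {"xyz": [0, 0, 0], "turn": [0, 0, 0], "gripper": -1}, {"xyz": [0, 0, 0], "turn": [0, 0, 0], "gripper": -1}, {"xyz": [0, 0, 0], "turn": [0, 0, 0], "gripper": -1}], "squeeze": 25}}

```text
time_s: 20.47
position: [0.5336, -0.0016, 0.0042]
tool_rot: [[1.0, -0.002, 0.003], [-0.002, -1.0, -0.001], [0.003, 0.001, -1.0]]
ft_force: [-0.9, 0.2, 6.6]
grip_width: 0.0434
```

{"api": "step_arm", "payload": {"steps": [{"xyz": [0, 0, -0.15], "turn": [0, 0, 0], "gripper": -1}, {"xyz": [0, 0, -0.3], "turn": [0, 0, 0], "gripper": -1}, {"xyz": [0, 0, -0.5], "turn": [0, 0, 0], "gripper": -1}, {"xyz": [0, 0, -0.5], "turn": [0, 0, 0], "gripper": -1}, {"xyz": [0, 0, -0.5], "turn": [0, 0, 0], "gripper": -1}, {"xyz": [0, 0, -0.5], "turn": [0, 0, 0], "gripper": -1}, {"xyz": [0, 0, -0.5], "turn": [0, 0, 0], "gripper": -1}, {"xyz": [0, 0, -0.4], "turn": [0, 0, 0], "gripper": -1}, {"xyz": [0, 0, -0.2], "turn": [0, 0, 0], "gripper": -1}, {"xyz": [0, 0, 0], "turn": [0, 0, 0], "gripper": -1}]}}

```text
time_s: 21.3
position: [0.5334, -0.0016, 0.1468]
tool_rot: [[1.0, -0.002, 0.003], [-0.002, -1.0, -0.001], [0.003, 0.001, -1.0]]
ft_force: [-0.2, -0.3, -1.5]
grip_width: 0.0435
```

Run:
```python
from h import *
im,_,_=grab('wrist'); im2,_,_=grab('side'); print(env.observe()['position'])
cv2.imwrite('pics/w8.png',np.hstack([cv2.resize(im,(400,300)),cv2.resize(im2[60:340,180:550],(400,300))])[:,:,::-1])
```

```text
[ 0.53244823 -0.00141128  0.1444395 ]
```

View pics/w8.png

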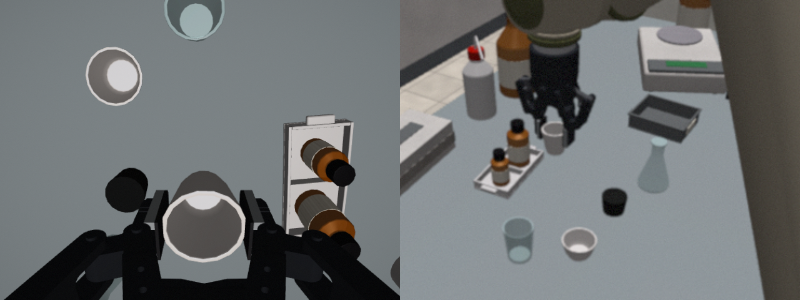

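Crucible held upright at (205,225); both bottles in their bays. Carry it to the tray.

{"api": "step_arm", "payload": {"steps": [{"xyz": [-0.035, -0.25, 0], "turn": [0, 0, 0], "gripper": -1}, {"xyz": [-0.035, -0.5, 0], "turn": [0, 0, 0], "gripper": -1}, {"xyz": [-0.035, -0.7, 0], "turn": [0, 0, 0], "gripper": -1}, {"xyz": [-0.035, -0.7, 0], "turn": [0, 0, 0], "gripper": -1}, {"xyz": [-0.035, -0.7, 0], "turn": [0, 0, 0], "gripper": -1}, {"xyz": [-0.035, -0.7, 0], "turn": [0, 0, 0], "gripper": -1}, {"xyz": [-0.035, -0.7, 0], "turn": [0, 0, 0], "gripper": -1}, {"xyz": [-0.035, -0.7, 0], "turn": [0, 0, 0], "gripper": -1}, {"xyz": [-0.035, -0.7, 0], "turn": [0, 0, 0], "gripper": -1}, {"xyz": [-0.035, -0.7, 0], "turn": [0, 0, 0], "gripper": -1}, {"xyz": [-0.035, -0.7, 0], "turn": [0, 0, 0], "gripper": -1}, {"xyz": [-0.035, -0.7, 0], "turn": [0, 0, 0], "gripper": -1}, {"xyz": [-0.035, -0.7, 0], "turn": [0, 0, 0], "gripper": -1}, {"xyz": [-0.035, -0.7, 0], "turn": [0, 0, 0], "gripper": -1}, {"xyz": [-0.035, -0.7, 0], "turn": [0, 0, 0], "gripper": -1}, {"xyz": [-0.035, -0.4, 0], "turn": [0, 0, 0], "gripper": -1}, {"xyz": [-0.035, -0.25, 0], "turn": [0, 0, 0], "gripper": -1}, {"xyz": [0, 0, 0], "turn": [0, 0, 0], "gripper": -1}, {"xyz": [0, 0, 0], "turn": [0, 0, 0], "gripper": -1}]}}

```text
time_s: 22.98
position: [0.5094, 0.4183, 0.1441]
tool_rot: [[1.0, -0.002, -0.001], [-0.002, -1.0, -0.001], [-0.001, 0.001, -1.0]]
ft_force: [1.1, -0.1, -0.9]
grip_width: 0.043
```

```bash
python3 - <<'E'
from h import *
np.set_printoptions(precision=4,suppress=True)
for n in('wrist','top','side'):
    im,d,i=grab(n,'t9_%s.png'%n); P=cloud(d,i).astype(np.float32)
    if n=='wrist': print(env.observe()['position'])
    m=(d>0)&(P[...,2]>.0095)&(P[...,2]<.02)&(np.hypot(P[...,0]-.508,P[...,1]-.3845)<.115)
    m=m.astype(np.uint8)
    q=P[m>0][:,:2]
    if n!='wrist':
        k=cv2.connectedComponentsWithStats(m); 
        j=1+np.argmax(k[2][1:,4]); q=P[k[1]==j][:,:2]
    if len(q)>50: print(n,len(q),cv2.minAreaRect(q))
E
cp pics/t9_wrist.png pics/w9.png
```

```text
[0.5097 0.4178 0.1444]Traceback (most recent call last):
  File "<stdin>", line 12, in <module>
cv2.error: OpenCV(4.12.0) /io/opencv/modules/imgproc/src/convhull.cpp:143: error: (-215:Assertion failed) total >= 0 && (depth == CV_32F || depth == CV_32S) in function 'convexHull'
```

View pics/w9.png

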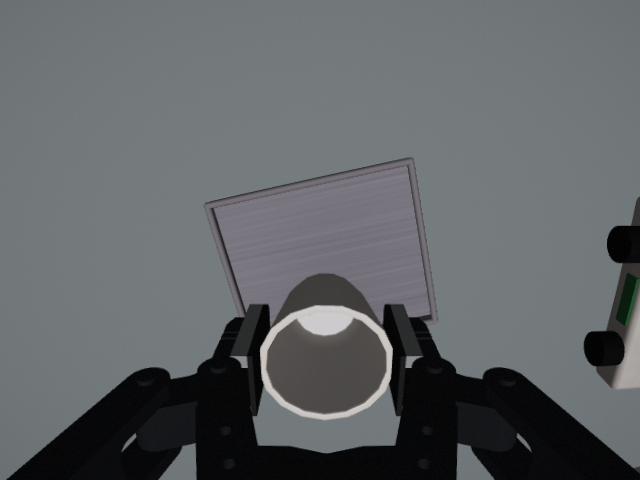

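Run:
```python
from h import *
np.set_printoptions(precision=4,suppress=True)
i=cams.camera_info('wrist'); q=onplane(i,[(207,205),(411,159),(436,320)],.0135)[:,:2]; print(q,(q[0]+q[2])/2,np.linalg.norm(q[0]-q[1]),np.linalg.norm(q[2]-q[1]))
```

```text
[[0.4246 0.4315]
 [0.5687 0.4637]
 [0.5964 0.3385]] [0.5105 0.385 ] 0.14766124457361285 0.12831995811997857
```

Tray centre measured at (0.5105, 0.385), matching the plan. Lower the crucible.

{"api": "step_arm", "payload": {"steps": [{"xyz": [0.03, -0.02, 0.2], "turn": [0, 0, 0], "gripper": -1}, {"xyz": [0, 0, 0.4], "turn": [0, 0, 0], "gripper": -1}, {"xyz": [0, 0, 0.5], "turn": [0, 0, 0], "gripper": -1}, {"xyz": [0, 0, 0.5], "turn": [0, 0, 0], "gripper": -1}, {"xyz": [0, 0, 0.5], "turn": [0, 0, 0], "gripper": -1}, {"xyz": [0, 0, 0.5], "turn": [0, 0, 0], "gripper": -1}, {"xyz": [0, 0, 0.4], "turn": [0, 0, 0], "gripper": -1}, {"xyz": [0, 0, 0.2], "turn": [0, 0, 0], "gripper": -1}, {"xyz": [0, 0, 0.1], "turn": [0, 0, 0], "gripper": -1}, {"xyz": [0, 0, 0], "turn": [0, 0, 0], "gripper": -1}, {"xyz": [0, 0, 0], "turn": [0, 0, 0], "gripper": -1}]}}

```text
time_s: 23.95
position: [0.5116, 0.4193, 0.0137]
tool_rot: [[1.0, -0.002, 0.001], [-0.002, -1.0, 0.001], [0.001, -0.001, -1.0]]
ft_force: [-0.3, -0.5, -1.3]
grip_width: 0.0436
```

{"api": "step_arm", "payload": {"steps": [{"xyz": [0, 0, 0.06], "turn": [0, 0, 0], "gripper": -1}, {"xyz": [0, 0, 0.05], "turn": [0, 0, 0], "gripper": -1}, {"xyz": [0, 0, 0.04], "turn": [0, 0, 0], "gripper": -1}, {"xyz": [0, 0, 0.03], "turn": [0, 0, 0], "gripper": -1}, {"xyz": [0, 0, 0], "turn": [0, 0, 0], "gripper": -1}, {"xyz": [0, 0, 0], "turn": [0, 0, 0], "gripper": -1}]}}

```text
time_s: 24.45
position: [0.5111, 0.4195, 0.0063]
tool_rot: [[1.0, -0.002, 0.001], [-0.002, -1.0, 0.0], [0.001, -0.0, -1.0]]
ft_force: [-1.4, -0.5, 4.0]
grip_width: 0.0433
```

{"api": "step_arm", "payload": {"steps": [{"xyz": [0, 0, 0], "turn": [0, 0, 0], "gripper": 0.15}, {"xyz": [0, 0, 0], "turn": [0, 0, 0], "gripper": 0.4}, {"xyz": [0, 0, 0], "turn": [0, 0, 0], "gripper": 1}, {"xyz": [0, 0, 0], "turn": [0, 0, 0], "gripper": 1}, {"xyz": [0, 0, 0], "turn": [0, 0, 0], "gripper": 1}, {"xyz": [0, 0, -0.3], "turn": [0, 0, 0], "gripper": 1}, {"xyz": [0, 0, -0.6], "turn": [0, 0, 0], "gripper": 1}, {"xyz": [0, 0, -0.7], "turn": [0, 0, 0], "gripper": 1}, {"xyz": [0, 0, -0.7], "turn": [0, 0, 0], "gripper": 1}, {"xyz": [0, 0, -0.7], "turn": [0, 0, 0], "gripper": 1}, {"xyz": [0, 0, -0.7], "turn": [0, 0, 0], "gripper": 1}, {"xyz": [0, 0, -0.3], "turn": [0, 0, 0], "gripper": 1}]}}

```text
time_s: 25.45
position: [0.5119, 0.4199, 0.1712]
tool_rot: [[1.0, -0.002, 0.006], [-0.002, -1.0, 0.003], [0.006, -0.003, -1.0]]
ft_force: [0.4, 0.5, 0.4]
grip_width: 0.0856
```

{"api": "step_arm", "payload": {"steps": [{"xyz": [-0.08, 0.4, 0], "turn": [0, 0, 0], "gripper": 1}, {"xyz": [-0.16, 0.8, 0], "turn": [0, 0, 0], "gripper": 1}, {"xyz": [-0.16, 0.8, 0], "turn": [0, 0, 0], "gripper": 1}, {"xyz": [-0.16, 0.8, 0], "turn": [0, 0, 0], "gripper": 1}, {"xyz": [-0.16, 0.8, 0], "turn": [0, 0, 0], "gripper": 1}, {"xyz": [-0.16, 0.8, 0], "turn": [0, 0, 0], "gripper": 1}, {"xyz": [-0.16, 0.8, 0], "turn": [0, 0, 0], "gripper": 1}, {"xyz": [-0.16, 0.8, 0], "turn": [0, 0, 0], "gripper": 1}, {"xyz": [-0.16, 0.8, 0], "turn": [0, 0, 0], "gripper": 1}, {"xyz": [-0.16, 0.8, 0], "turn": [0, 0, 0], "gripper": 1}, {"xyz": [-0.16, 0.8, 0], "turn": [0, 0, 0], "gripper": 1}, {"xyz": [-0.04, 0.33, 0], "turn": [0, 0, 0], "gripper": 1}, {"xyz": [0, 0, 0], "turn": [0, 0, 0], "gripper": 1}, {"xyz": [0, 0, 0], "turn": [0, 0, 0], "gripper": 1}]}}

```text
time_s: 26.62
position: [0.4417, 0.07, 0.1665]
tool_rot: [[1.0, -0.004, 0.001], [-0.004, -1.0, 0.0], [0.001, -0.0, -1.0]]
ft_force: [0.4, -0.6, 0.7]
grip_width: 0.0856
```

```bash
python3 -c "
from meas import *
meas(dict(cl=(.4424,.0707,.034,.045),st=(.4414,-.063,.036,.035)))
im,d,i=grab('top'); P=cloud(d,i); m=(d>0)&(abs(P[...,2]-.047)<.008)&(np.hypot(P[...,0]-.511,P[...,1]-.4195)<.04); q=P[m]; print('ct',m.sum(),q.min(0),q.max(0))
im,d,i=grab('side'); P=cloud(d,i); m=(d>0)&(abs(P[...,2]-.045)<.008)&(np.hypot(P[...,0]-.511,P[...,1]-.4195)<.04); q=P[m]; print('ct',m.sum(),q.min(0),q.max(0))
"
```

```text
[0.4418 0.0706 0.1663]
cl 1427 med [0.4422 0.0647 0.0332] mid [0.4423 0.0702] ext [0.0589 0.0592]
st 2217 med [ 0.4417 -0.0605  0.0356] mid [ 0.4413 -0.0625] ext [0.0459 0.0482]
ct 130 [0.4872 0.3948 0.0391] [0.5324 0.4405 0.0518]
ct 394 [0.4854 0.396  0.0371] [0.5322 0.4399 0.0504]
```

{"api": "step_arm", "payload": {"steps": [{"xyz": [0, 0, 0.3], "turn": [0, 0, 0], "gripper": 1}, {"xyz": [0, 0, 0.6], "turn": [0, 0, 0], "gripper": 1}, {"xyz": [0, 0, 0.6], "turn": [0, 0, 0], "gripper": 1}, {"xyz": [0, 0, 0.6], "turn": [0, 0, 0], "gripper": 1}, {"xyz": [0, 0, 0.6], "turn": [0, 0, 0], "gripper": 1}, {"xyz": [0, 0, 0.6], "turn": [0, 0, 0], "gripper": 1}, {"xyz": [0, 0, 0.5], "turn": [0, 0, 0], "gripper": 1}, {"xyz": [0, 0, 0.3], "turn": [0, 0, 0], "gripper": 1}, {"xyz": [0, 0, 0.15], "turn": [0, 0, 0], "gripper": 1}, {"xyz": [0, 0, 0], "turn": [0, 0, 0], "gripper": 0.7}, {"xyz": [0, 0, 0], "turn": [0, 0, 0], "gripper": 0.55}, {"xyz": [0, 0, 0], "turn": [0, 0, 0], "gripper": 0.45}, {"xyz": [0, 0, 0], "turn": [0, 0, 0], "gripper": 0.35}, {"xyz": [0, 0, 0], "turn": [0, 0, 0], "gripper": 0.2}, {"xyz": [0, 0, 0], "turn": [0, 0, 0], "gripper": -1}, {"xyz": [0, 0, 0], "turn": [0, 0, 0], "gripper": -1}, {"xyz": [0, 0, 0], "turn": [0, 0, 0], "gripper": -1}, {"xyz": [0, 0, 0], "turn": [0, 0, 0], "gripper": -1}], "squeeze": 25}}

```text
time_s: 28.27
position: [0.4421, 0.0705, -0.0029]
tool_rot: [[1.0, -0.002, 0.002], [-0.002, -1.0, -0.0], [0.002, 0.0, -1.0]]
ft_force: [-2.2, 2.0, 9.2]
grip_width: 0.0575
```

{"api": "step_arm", "payload": {"steps": [{"xyz": [0, 0, -0.15], "turn": [0, 0, 0], "gripper": -1}, {"xyz": [0, 0, -0.3], "turn": [0, 0, 0], "gripper": -1}, {"xyz": [0, 0, -0.5], "turn": [0, 0, 0], "gripper": -1}, {"xyz": [0, 0, -0.5], "turn": [0, 0, 0], "gripper": -1}, {"xyz": [0, 0, -0.5], "turn": [0, 0, 0], "gripper": -1}, {"xyz": [0, 0, -0.5], "turn": [0, 0, 0], "gripper": -1}, {"xyz": [0, 0, -0.5], "turn": [0, 0, 0], "gripper": -1}, {"xyz": [0, 0, -0.5], "turn": [0, 0, 0], "gripper": -1}, {"xyz": [0, 0, -0.2], "turn": [0, 0, 0], "gripper": -1}, {"xyz": [0, 0, 0], "turn": [0, 0, 0], "gripper": -1}]}}

```text
time_s: 29.1
position: [0.4423, 0.0703, 0.1436]
tool_rot: [[1.0, -0.002, 0.004], [-0.002, -1.0, -0.0], [0.004, 0.0, -1.0]]
ft_force: [-0.7, 0.4, -0.6]
grip_width: 0.0572
```

```bash
python3 -c "
from meas import *
T=env.observe()['position']; h=.034+T[2]+.0029
im,d,i=grab('wrist'); P=cloud(d,i)
m=(d>0)&(abs(P[...,2]-h)<.012)&(np.hypot(P[...,0]-T[0],P[...,1]-T[1])<.034)&(im.min(2)>110)
q=P[m]; print(T,h,len(q)); A=np.c_[q[:,:2],np.ones(len(q))]; q2=q[q[:,2]>h-.006]; A=np.c_[q2[:,:2]-T[:2],np.ones(len(q2))]; print('plane tilt',np.linalg.lstsq(A,q2[:,2],rcond=None)[0],'ext',np.ptp(q2,axis=0),(q2.min(0)+q2.max(0))/2)
"
```

```text
[0.4423 0.0703 0.1436] 0.1805279051973947 3362
plane tilt [0.0035 0.0009 0.18  ] ext [0.0579 0.0592 0.0058] [0.4423 0.0701 0.179 ]
```

Held level. Carry it to the tray.

{"api": "step_arm", "payload": {"steps": [{"xyz": [0.06, -0.25, 0], "turn": [0, 0, 0], "gripper": -1}, {"xyz": [0.12, -0.5, 0], "turn": [0, 0, 0], "gripper": -1}, {"xyz": [0.15, -0.65, 0], "turn": [0, 0, 0], "gripper": -1}, {"xyz": [0.15, -0.65, 0], "turn": [0, 0, 0], "gripper": -1}, {"xyz": [0.15, -0.65, 0], "turn": [0, 0, 0], "gripper": -1}, {"xyz": [0.15, -0.65, 0], "turn": [0, 0, 0], "gripper": -1}, {"xyz": [0.15, -0.65, 0], "turn": [0, 0, 0], "gripper": -1}, {"xyz": [0.15, -0.65, 0], "turn": [0, 0, 0], "gripper": -1}, {"xyz": [0.15, -0.65, 0], "turn": [0, 0, 0], "gripper": -1}, {"xyz": [0.15, -0.65, 0], "turn": [0, 0, 0], "gripper": -1}, {"xyz": [0.15, -0.65, 0], "turn": [0, 0, 0], "gripper": -1}, {"xyz": [0.1, -0.35, 0], "turn": [0, 0, 0], "gripper": -1}, {"xyz": [0.04, -0.16, 0], "turn": [0, 0, 0], "gripper": -1}, {"xyz": [0, 0, 0], "turn": [0, 0, 0], "gripper": -1}, {"xyz": [0, 0, 0], "turn": [0, 0, 0], "gripper": -1}]}}

```text
time_s: 30.4
position: [0.5084, 0.3543, 0.1406]
tool_rot: [[1.0, -0.002, -0.002], [-0.002, -1.0, -0.001], [-0.002, 0.001, -1.0]]
ft_force: [-0.2, -0.8, -0.9]
grip_width: 0.0573
```

{"api": "step_arm", "payload": {"steps": [{"xyz": [0, 0, 0.2], "turn": [0, 0, 0], "gripper": -1}, {"xyz": [0, 0, 0.4], "turn": [0, 0, 0], "gripper": -1}, {"xyz": [0, 0, 0.5], "turn": [0, 0, 0], "gripper": -1}, {"xyz": [0, 0, 0.5], "turn": [0, 0, 0], "gripper": -1}, {"xyz": [0, 0, 0.5], "turn": [0, 0, 0], "gripper": -1}, {"xyz": [0, 0, 0.5], "turn": [0, 0, 0], "gripper": -1}, {"xyz": [0, 0, 0.4], "turn": [0, 0, 0], "gripper": -1}, {"xyz": [0, 0, 0.2], "turn": [0, 0, 0], "gripper": -1}, {"xyz": [0, 0, 0.1], "turn": [0, 0, 0], "gripper": -1}, {"xyz": [0, 0, 0], "turn": [0, 0, 0], "gripper": -1}, {"xyz": [0, 0, 0], "turn": [0, 0, 0], "gripper": -1}]}}

```text
time_s: 31.32
position: [0.5094, 0.3544, 0.0104]
tool_rot: [[1.0, -0.002, 0.001], [-0.002, -1.0, 0.0], [0.001, -0.0, -1.0]]
ft_force: [-0.7, -0.2, -0.9]
grip_width: 0.0577
```

{"api": "step_arm", "payload": {"steps": [{"xyz": [0, 0, 0.1], "turn": [0, 0, 0], "gripper": -1}, {"xyz": [0, 0, 0.08], "turn": [0, 0, 0], "gripper": -1}, {"xyz": [0, 0, 0.06], "turn": [0, 0, 0], "gripper": -1}, {"xyz": [0, 0, 0.04], "turn": [0, 0, 0], "gripper": -1}, {"xyz": [0, 0, 0.02], "turn": [0, 0, 0], "gripper": -1}, {"xyz": [0, 0, 0], "turn": [0, 0, 0], "gripper": -1}, {"xyz": [0, 0, 0], "turn": [0, 0, 0], "gripper": -1}]}}

```text
time_s: 31.9
position: [0.509, 0.3546, -0.0008]
tool_rot: [[1.0, -0.002, 0.001], [-0.002, -1.0, 0.0], [0.001, -0.0, -1.0]]
ft_force: [-4.0, -2.3, 11.4]
grip_width: 0.0576
```

{"api": "step_arm", "payload": {"steps": [{"xyz": [0, 0, 0], "turn": [0, 0, 0], "gripper": 0.45}, {"xyz": [0, 0, 0], "turn": [0, 0, 0], "gripper": 0.7}, {"xyz": [0, 0, 0], "turn": [0, 0, 0], "gripper": 1}, {"xyz": [0, 0, 0], "turn": [0, 0, 0], "gripper": 1}, {"xyz": [0, 0, 0], "turn": [0, 0, 0], "gripper": 1}, {"xyz": [0, 0, -0.3], "turn": [0, 0, 0], "gripper": 1}, {"xyz": [0, 0, -0.6], "turn": [0, 0, 0], "gripper": 1}, {"xyz": [0, 0, -0.7], "turn": [0, 0, 0], "gripper": 1}, {"xyz": [0, 0, -0.7], "turn": [0, 0, 0], "gripper": 1}, {"xyz": [0, 0, -0.7], "turn": [0, 0, 0], "gripper": 1}, {"xyz": [0, 0, -0.7], "turn": [0, 0, 0], "gripper": 1}, {"xyz": [0, 0, -0.3], "turn": [0, 0, 0], "gripper": 1}]}}

```text
time_s: 32.9
position: [0.5099, 0.3551, 0.1628]
tool_rot: [[1.0, -0.002, 0.006], [-0.002, -1.0, 0.003], [0.006, -0.003, -1.0]]
ft_force: [0.4, 0.1, 1.1]
grip_width: 0.0855
```

{"api": "step_arm", "payload": {"steps": [{"xyz": [-0.06, 0.4, 0], "turn": [0, 0, 0], "gripper": 1}, {"xyz": [-0.13, 0.8, 0], "turn": [0, 0, 0], "gripper": 1}, {"xyz": [-0.13, 0.8, 0], "turn": [0, 0, 0], "gripper": 1}, {"xyz": [-0.13, 0.8, 0], "turn": [0, 0, 0], "gripper": 1}, {"xyz": [-0.13, 0.8, 0], "turn": [0, 0, 0], "gripper": 1}, {"xyz": [-0.13, 0.8, 0], "turn": [0, 0, 0], "gripper": 1}, {"xyz": [-0.13, 0.8, 0], "turn": [0, 0, 0], "gripper": 1}, {"xyz": [-0.13, 0.8, 0], "turn": [0, 0, 0], "gripper": 1}, {"xyz": [-0.13, 0.8, 0], "turn": [0, 0, 0], "gripper": 1}, {"xyz": [-0.13, 0.8, 0], "turn": [0, 0, 0], "gripper": 1}, {"xyz": [-0.13, 0.8, 0], "turn": [0, 0, 0], "gripper": 1}, {"xyz": [-0.13, 0.8, 0], "turn": [0, 0, 0], "gripper": 1}, {"xyz": [-0.13, 0.8, 0], "turn": [0, 0, 0], "gripper": 1}, {"xyz": [-0.07, 0.43, 0], "turn": [0, 0, 0], "gripper": 1}, {"xyz": [0, 0, 0], "turn": [0, 0, 0], "gripper": 1}, {"xyz": [0, 0, 0], "turn": [0, 0, 0], "gripper": 1}]}}

```text
time_s: 34.23
position: [0.4405, -0.0629, 0.1584]
tool_rot: [[1.0, -0.004, 0.001], [-0.004, -1.0, -0.0], [0.001, 0.0, -1.0]]
ft_force: [0.5, 0.2, 0.8]
grip_width: 0.0854
```

```bash
python3 -c "
from meas import *
meas(dict(st=(.4414,-.063,.036,.035),flask=(.4075,-.1735,.104,.03)))
im,d,i=grab('top'); P=cloud(d,i)
for x,y,h in((.510,.418,.047),(.509,.355,.036),(.527,.128,.068),(.4075,-.1735,.104)):
  m=(d>0)&(abs(P[...,2]-h)<.008)&(np.hypot(P[...,0]-x,P[...,1]-y)<.036); q=P[m]; print(m.sum(),q.min(0) if len(q) else '',q.max(0) if len(q) else '')
"
```

```text
[ 0.4405 -0.0622  0.1582]
st 3425 med [ 0.4415 -0.062   0.0358] mid [ 0.4415 -0.0627] ext [0.0465 0.0471]
flask 1536 med [ 0.409  -0.1723  0.1035] mid [ 0.4088 -0.1739] ext [0.0307 0.0316]
128 [0.4872 0.3957 0.0391] [0.5325 0.4416 0.0541]
178 [0.4795 0.3246 0.028 ] [0.5379 0.3838 0.0407]
120 [0.5015 0.1012 0.0602] [0.5502 0.1519 0.0728]
19 [ 0.3957 -0.1881  0.098 ] [ 0.4137 -0.181   0.1065]
```

{"api": "step_arm", "payload": {"steps": [{"xyz": [0.02, 0, 0.3], "turn": [0, 0, 0], "gripper": 1}, {"xyz": [0, 0, 0.6], "turn": [0, 0, 0], "gripper": 1}, {"xyz": [0, 0, 0.6], "turn": [0, 0, 0], "gripper": 1}, {"xyz": [0, 0, 0.6], "turn": [0, 0, 0], "gripper": 1}, {"xyz": [0, 0, 0.6], "turn": [0, 0, 0], "gripper": 1}, {"xyz": [0, 0, 0.6], "turn": [0, 0, 0], "gripper": 1}, {"xyz": [0, 0, 0.5], "turn": [0, 0, 0], "gripper": 1}, {"xyz": [0, 0, 0.28], "turn": [0, 0, 0], "gripper": 1}, {"xyz": [0, 0, 0.1], "turn": [0, 0, 0], "gripper": 1}, {"xyz": [0, 0, 0], "turn": [0, 0, 0], "gripper": 0.6}, {"xyz": [0, 0, 0], "turn": [0, 0, 0], "gripper": 0.4}, {"xyz": [0, 0, 0], "turn": [0, 0, 0], "gripper": 0.2}, {"xyz": [0, 0, 0], "turn": [0, 0, 0], "gripper": 0}, {"xyz": [0, 0, 0], "turn": [0, 0, 0], "gripper": -1}, {"xyz": [0, 0, 0], "turn": [0, 0, 0], "gripper": -1}, {"xyz": [0, 0, 0], "turn": [0, 0, 0], "gripper": -1}, {"xyz": [0, 0, 0], "turn": [0, 0, 0], "gripper": -1}, {"xyz": [0, 0, 0], "turn": [0, 0, 0], "gripper": -1}], "squeeze": 35}}

```text
time_s: 35.83
position: [0.4419, -0.0625, -0.0083]
tool_rot: [[1.0, -0.002, 0.002], [-0.002, -1.0, -0.001], [0.002, 0.001, -1.0]]
ft_force: [-0.4, 2.2, 7.5]
grip_width: 0.046
```

{"api": "step_arm", "payload": {"steps": [{"xyz": [0, 0, -0.2], "turn": [0, 0, 0], "gripper": -1}, {"xyz": [0, 0, -0.4], "turn": [0, 0, 0], "gripper": -1}, {"xyz": [0, 0, -0.6], "turn": [0, 0, 0], "gripper": -1}, {"xyz": [0, 0, -0.6], "turn": [0, 0, 0], "gripper": -1}, {"xyz": [0, 0, -0.6], "turn": [0, 0, 0], "gripper": -1}, {"xyz": [0, 0, -0.6], "turn": [0, 0, 0], "gripper": -1}, {"xyz": [0, 0, -0.6], "turn": [0, 0, 0], "gripper": -1}, {"xyz": [0, 0, -0.6], "turn": [0, 0, 0], "gripper": -1}, {"xyz": [0, 0, -0.2], "turn": [0, 0, 0], "gripper": -1}, {"xyz": [0, 0, 0], "turn": [0, 0, 0], "gripper": -1}]}}

```text
time_s: 36.67
position: [0.4419, -0.0627, 0.1686]
tool_rot: [[1.0, -0.002, 0.004], [-0.002, -1.0, -0.002], [0.004, 0.002, -1.0]]
ft_force: [-0.2, -0.3, -0.3]
grip_width: 0.0456
```

{"api": "step_arm", "payload": {"steps": [{"xyz": [0.03, 0.3, 0], "turn": [0, 0, 0], "gripper": -1}, {"xyz": [0.06, 0.6, 0], "turn": [0, 0, 0], "gripper": -1}, {"xyz": [0.07, 0.7, 0], "turn": [0, 0, 0], "gripper": -1}, {"xyz": [0.07, 0.7, 0], "turn": [0, 0, 0], "gripper": -1}, {"xyz": [0.07, 0.7, 0], "turn": [0, 0, 0], "gripper": -1}, {"xyz": [0.07, 0.7, 0], "turn": [0, 0, 0], "gripper": -1}, {"xyz": [0.07, 0.7, 0], "turn": [0, 0, 0], "gripper": -1}, {"xyz": [0.07, 0.7, 0], "turn": [0, 0, 0], "gripper": -1}, {"xyz": [0.07, 0.7, 0], "turn": [0, 0, 0], "gripper": -1}, {"xyz": [0.07, 0.7, 0], "turn": [0, 0, 0], "gripper": -1}, {"xyz": [0.07, 0.7, 0], "turn": [0, 0, 0], "gripper": -1}, {"xyz": [0.07, 0.6, 0], "turn": [0, 0, 0], "gripper": -1}, {"xyz": [0.05, 0.4, 0], "turn": [0, 0, 0], "gripper": -1}, {"xyz": [0, 0, 0], "turn": [0, 0, 0], "gripper": -1}, {"xyz": [0, 0, 0], "turn": [0, 0, 0], "gripper": -1}]}}

```text
time_s: 37.92
position: [0.4733, -0.3912, 0.1643]
tool_rot: [[1.0, -0.003, -0.002], [-0.003, -1.0, 0.003], [-0.002, -0.003, -1.0]]
ft_force: [0.4, 0.1, -0.7]
grip_width: 0.0456
```

Run:
```python
from h import *
im,d,i=grab('wrist','w10.png'); P=cloud(d,i); print(env.observe()['position'])
m=(d>0)&(abs(P[...,2]-.037)<.006)&(np.hypot(P[...,0]-.4755,P[...,1]+.391)<.1)
if m.sum()>10: print(cv2.minAreaRect(P[m][:,:2].astype(np.float32)))
```

```text
[ 0.47352072 -0.3903538   0.1648446 ]
((0.47671937942504883, -0.39346784353256226), (0.11173035949468613, 0.1364438384771347), 88.90837860107422)
```

View pics/w10.png

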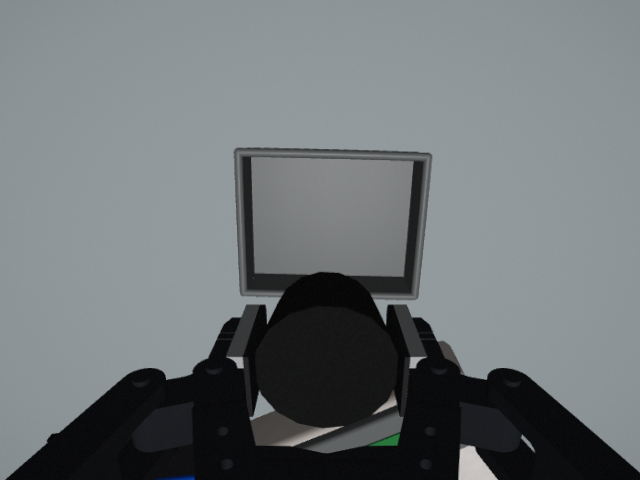

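Bin centre (0.4767, -0.3935), stopper held just over it. Lower and release.

{"api": "step_arm", "payload": {"steps": [{"xyz": [0.08, 0.08, 0.3], "turn": [0, 0, 0], "gripper": -1}, {"xyz": [0, 0, 0.5], "turn": [0, 0, 0], "gripper": -1}, {"xyz": [0, 0, 0.6], "turn": [0, 0, 0], "gripper": -1}, {"xyz": [0, 0, 0.6], "turn": [0, 0, 0], "gripper": -1}, {"xyz": [0, 0, 0.6], "turn": [0, 0, 0], "gripper": -1}, {"xyz": [0, 0, 0.5], "turn": [0, 0, 0], "gripper": -1}, {"xyz": [0, 0, 0.4], "turn": [0, 0, 0], "gripper": -1}, {"xyz": [0, 0, 0.3], "turn": [0, 0, 0], "gripper": -1}, {"xyz": [0, 0, 0.2], "turn": [0, 0, 0], "gripper": -1}, {"xyz": [0, 0, 0.1], "turn": [0, 0, 0], "gripper": -1}, {"xyz": [0, 0, 0], "turn": [0, 0, 0], "gripper": -1}, {"xyz": [0, 0, 0], "turn": [0, 0, 0], "gripper": -1}]}}

```text
time_s: 38.97
position: [0.4777, -0.3937, 0.0029]
tool_rot: [[1.0, -0.002, 0.0], [-0.002, -1.0, -0.0], [0.0, 0.0, -1.0]]
ft_force: [-1.4, 0.2, -0.7]
grip_width: 0.0457
```

{"api": "step_arm", "payload": {"steps": [{"xyz": [0, 0, 0], "turn": [0, 0, 0], "gripper": 0.2}, {"xyz": [0, 0, 0], "turn": [0, 0, 0], "gripper": 0.4}, {"xyz": [0, 0, 0], "turn": [0, 0, 0], "gripper": 0.5}, {"xyz": [0, 0, 0], "turn": [0, 0, 0], "gripper": 0.5}, {"xyz": [0, 0, -0.3], "turn": [0, 0, 0], "gripper": 0.5}, {"xyz": [0, 0, -0.6], "turn": [0, 0, 0], "gripper": 0.5}, {"xyz": [0, 0, -0.7], "turn": [0, 0, 0], "gripper": 0.5}, {"xyz": [0, 0, -0.7], "turn": [0, 0, 0], "gripper": 0.5}, {"xyz": [0, 0, -0.7], "turn": [0, 0, 0], "gripper": 0.5}, {"xyz": [0, 0, -0.7], "turn": [0, 0, 0], "gripper": 0.5}, {"xyz": [0, 0, -0.6], "turn": [0, 0, 0], "gripper": 0.5}, {"xyz": [0, 0, -0.3], "turn": [0, 0, 0], "gripper": 0.5}, {"xyz": [0, 0, 0], "turn": [0, 0, 0], "gripper": 0.5}, {"xyz": [0, 0, 0], "turn": [0, 0, 0], "gripper": 0.5}, {"xyz": [0, 0, 0], "turn": [0, 0, 0], "gripper": 0.5}]}}

```text
time_s: 40.22
position: [0.4771, -0.3934, 0.1852]
tool_rot: [[1.0, -0.002, -0.001], [-0.002, -1.0, 0.002], [-0.001, -0.002, -1.0]]
ft_force: [-0.6, 0.8, -0.0]
grip_width: 0.0641
```

Run:
```python
from h import *
np.set_printoptions(precision=4,suppress=True)
s=env.observe(); print(s['time_s'],s['position'],s['ft_force'])
for n in('top','side'):
    im,d,i=grab(n,'end_%s.png'%n); P=cloud(d,i)
    if n=='side': S=im
    for k,x,y,h in(('bl',.677,-.0945,.104),('bs',.670,-.02,.08),('ct',.510,.418,.047),('cl',.509,.355,.036),('st',.477,-.393,.039),('beak',.527,.128,.068),('flask',.4085,-.1735,.104)):
        m=(d>0)&(abs(P[...,2]-h)<.007)&(np.hypot(P[...,0]-x,P[...,1]-y)<.036); q=P[m]
        if len(q)>8: print(n,k,len(q),'mid',(q.min(0)+q.max(0))[:2]/2,'zmed',np.median(q[:,2]))
w,_,_=grab('wrist')
cv2.imwrite('pics/end.png',np.hstack([cv2.resize(S,(400,300)),cv2.resize(w,(400,300))])[:,:,::-1])
```

```text
40.2167 [ 0.4771 -0.3934  0.1852] [-0.6143  0.7867 -0.0093]
top bl 145 mid [ 0.6759 -0.0952] zmed 0.10264710858147752
top bs 100 mid [ 0.6693 -0.0211] zmed 0.07948445742454913
top ct 123 mid [0.5099 0.418 ] zmed 0.04575623486441538
top cl 162 mid [0.5087 0.3546] zmed 0.034244885595723806
top st 358 mid [ 0.4765 -0.3946] zmed 0.037409329362987576
top beak 119 mid [0.5258 0.1265] zmed 0.06720616194851203
top flask 181 mid [ 0.4075 -0.1737] zmed 0.10334569278879546
side bl 95 mid [ 0.6755 -0.0939] zmed 0.10229550001124788
side bs 83 mid [ 0.6691 -0.0209] zmed 0.07820557382079274
side ct 321 mid [0.5091 0.4177] zmed 0.04558105729715245
side cl 382 mid [0.5089 0.3534] zmed 0.03446484164673835
side st 185 mid [ 0.476  -0.3935] zmed 0.03793914200677995
side beak 227 mid [0.5249 0.127 ] zmed 0.06549472642532417
side flask 125 mid [ 0.4083 -0.1745] zmed 0.10289400524148273
```

View pics/end.png

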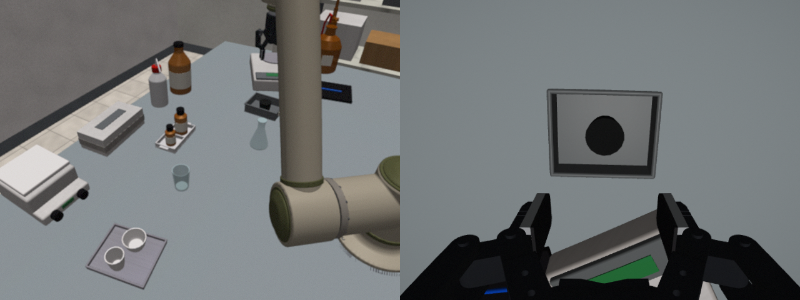

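Everything is in place: both bottles in the rack (173,130), both crucibles in the tray (125,248), and the stopper flat in the bin. The flask and beaker haven't moved, and the gripper is clear.

```bash
python3 -c "
from rig import order
print(order.close_job())"
```

```text
the job is handed in; nothing more can be done
None
```

I put all five strays where they belong and handed the job in at about 40 s of the 120 s; no verdict was reported. The large and small bottles stand one to a bay in the rack, both crucibles stand on the tray floor, and the stopper stands in the bin.

- **Last checks, top and side depth views:** Cap, rim and stopper tops are at the heights expected for standing upright on their floors. Both views agree on positions to about 2 mm. The flask and beaker are within about 1–2 mm of where they started, and the gripper is clear of everything.
- **What disagreed:** The fingers measured about 34 mm farther back along the tool than the stated TCP. My first grip therefore closed on the large bottle's cap and pressed down with about 33 N. I released it with the bottle unmoved and allowed for the 34 mm in every later move.
- **Missed reading:** One side-camera check of the large bottle's cap mid-job returned no points, probably because the arm was in the way. Later views showed the bottle in place.

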